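# Load the turning rolls from the gravity chute and arm the weld cell

### The job

Take the spool piece that waits at the stop of the sloped chute, letting the next one roll down into its place, and lay it gently on the turning rolls: tube on all four rollers, one flange beyond each stand. When it lies there released, arm the weld cell: lift the clear hood on the switch box, throw the toggle fully over to its other side, and close the hood again. Leave the other spools on the chute and do not lift, knock or shift anything else on the bench.

Things in the scene. Friction and masses are not known exactly. Their poses are not given: they have to be found in the camera images.
- chute: Sloped steel chute on blue legs, fixed; place and yaw vary. Origin on the table under the end spool's centre; x uphill (9 degrees), y across. Two rails, inner edges 56 mm off the middle, carry the flanges; between them it is open down to 40 mm under the spools' axes. Side guides 75 mm off the middle, 30 mm above the rails. Stop: two ears 58 to 79 mm off the middle, holding only the flanges.
- chute_seat (a point): Centre of a spool resting against the chute's stop: 100 mm above the table, straight over the chute's origin; axes as the chute's.
- spool1: Spool at the stop (lowest): steel tube 42 mm in diameter, 140 mm long over all, a flange 74 mm in diameter, 6 mm thick at each end, ends alike, 0.45 to 0.75 kg. Origin at its centre, own y its axis (x, z turn as it rolls). It lies across the chute, axis along the chute's y, up to 3 mm off the middle, its flanges touching the next spool's; between their tubes is a 32 mm gap.
- spool2: The next spool, alike, 74 mm uphill of the first; it rolls down to the stop by itself once the first is gone. Origin at its centre, y along its axis.
- spool3: Third spool on the chute, alike. Origin at its centre, y along its axis.
- spool4: Fourth and topmost spool, alike; its flanges reach 172 mm above the table. Origin at its centre, y along its axis.
- rolls: Turning rolls, fixed; place and yaw vary. Origin on the table midway between two stands 48 mm either way along x; a spool lies along x, either way round. Each stand has two rubber rollers (40 mm, 14 mm wide, axes along x, 30 mm off the middle, 42 mm up, not turning) in cheek plates; it takes 38 to 58 mm from the middle. Base plate 12 mm thick, 120 wide, x -90 to 165 mm; motor (60 mm high) from x 85 mm.
- rolls_seat (a point): Centre of a spool fully seated and centred on the rollers: 70 mm above the table, straight over the origin of the rolls; axes as theirs. A centred spool has 6 mm of room between flange and stand at either end.
- box: Grey switch box 130 x 170 x 70 mm, fixed; place and yaw vary. Origin under its centre on the table, x towards the hood's hinge (away from the pull tab), y to the side, z up. The toggle stands under the hood in the middle of the top. Smaller fittings on the top beside the hood are only for show.
- hood (a joint): Opening angle of the clear hood in rad: 0 closed, stop at 1.75. A five-sided box 80 x 90 x 72 mm (x, y, z when closed), walls 3 mm, open below, hinged along its lower rear edge, 0.15 kg. A friction hinge keeps it wherever it is left (1 to 2 N at the tab moves it).
- hood_hinge (a point): Middle of the hood's hinge line: 45 mm along x from the box's centre, 71 mm above the table. The line runs along the box's y; the axes are the box's.
- hood_tab (a point): Grip point on the hood's pull tab, a grey plate sticking 52 mm straight out of the hood's front, 24 mm wide along the box's y, 8 mm thick. The point is 35 mm from the hood's front, 17 mm from the tab's end; closed, it lies 115 mm in front (-x) of the hinge line and 50 mm above it. It turns with the hood (above the hinge, tab upright, when open); axes as the box's when closed.
- toggle (a joint): Angle of the steel bat toggle in rad: near 0 (off) leaning 0.45 rad to the box's -y, 0.9 (armed, its stop) leaning as much to +y. It stays where it is left and needs about 1 N sideways at its tip.
- toggle_tip (a point): On the toggle's axis, 50 mm from its pivot. The bat is 55 mm long, 9 mm thick at the foot and 15 mm near the end; the pivot is on the box's top (70 mm above the table), 5 mm along x from the box's centre.
- hammer: Hammer lying at the far side of the table, 260 mm long, a bystander. Origin under its middle, x towards its head.
- brush: Wire brush with a wooden back, 200 x 30 x 26 mm, near the robot at the right, a bystander. Origin under its middle, x along it.
- spray: Standing spray can, 56 mm in diameter and 140 mm tall, between the robot and the chute, a bystander. Origin under its centre.
- jar: Glass jar with steel cap, 64 mm in diameter and 85 mm tall, at the right, a bystander. Origin under its centre.
- cclamp: Steel C-clamp lying flat, about 115 x 160 mm, left of the chute, a bystander. Origin under its middle.
Mind the look-alikes: they are no part of the job. Leave any pink or turquoise look-alike of the spool1 alone.

How it is judged:
By the outcome, as a careful person would: the job done as asked, in the order asked, and still so for the second after the job is handed in, with the robot touching nothing.
It also fails if it takes over 72 s, if anything falls off the work surface, if the arm or the gripper's body presses on something with over 40 N, if the wrist force passes 120 N, or if a joint passes its speed limit or range.

### The arm

A 6-joint arm with a two-finger parallel gripper is mounted at the origin on the work surface. World frame = base frame: x ahead of the robot, y to its left, z up, the work surface at z = 0. Lengths are in m, angles in rad, forces in N, time in s.
With the tool pointing down it reaches from about 0.225 to 0.875 m from the base axis. Payload 3.4 kg.
Tool frame: the origin (TCP) lies between the finger pads; the fingertips stand 25 mm ahead of it and the grasp point (between the pads) lies 6 mm ahead of it (manip.tips_ahead is the distance from the TCP to the fingertips, in m); z points along the fingers, x is the direction in which the jaws open and shut, and the axes are right-handed (so a half turn about z gives the same grasp; the last joint's range is limited). The gripper opens to 85 mm and grips with 20 to 120 N. Pads are 22 mm wide; open, the fingers measure 114 mm over their backs; the gripper's body (76 mm by 85 mm) begins 54 mm behind the grasp point. The pads swing forward as they close: fully open they stand 13 mm farther back than shut.
Start: joints at [-1.354, 0.276, 1.505, -0, 1.361, -0.121], TCP at [0.191, -0.543, 0.256] pointing down, gripper open.
Joint ranges: [-2.89, 2.89], [-0.75, 2.08], [0.22, 2.7], [-1.18, 4.32], [0.11, 2.71], [-2.7, 2.7]. Speed limits (rad/s): [2.57, 2.57, 3.14, 3.14, 3.14, 3.14].

### API

Orientations are given as a unit quaternion [w, x, y, z].
In Python, from rig import manip gives the robot as it stands. The module is installed in compiled form; this text tells all that it offers.
- The arm moves only by the tool send_rows, never from a script. Its argument "plan" is a list of rows, each an object with "linear": the shift along the tool's x, y, z in m, a list of three; "delta_rot": the turn, a rotation vector about the tool's x, y, z in degrees, a list of three; "fingers": the finger opening in m, from 0 to 0.0854. A call has 1 to 12 rows; each row shifts and turns the pose as measured when the row begins, along the tool's axes as they then stand; what a row does not reach is not made up. A row lasts 1/12 s, in which the tool goes at most 41.7 mm and 7.16 degrees, less where a joint would pass 70% of its speed; a pose out of reach is approached as far as the arm can. A call with a gripper value outside its range is refused whole. The fingers move at their own pace and stop on an object; "force" is the grip in N (left out, the last holds). Time passes only in rows, so rows that do not move let the fingers close. It gives the time, the measured TCP pose, the force and the opening at its end, in the units of the state.
- manip.get_state(): the state, without advancing time (a new reading comes with each control period).
- manip.get_image(name): name is "scene" or "top"; returns the picture (480x640x3 uint8, red, green, blue); there is no depth.
- manip.camera_info(name): a dict with "K" (3x3 intrinsics, pixels), "rvec" (rotation vector, rad) and "tvec" (3), from world to camera coordinates, as OpenCV has them. Camera axes: x right, y down, z forward; pixel columns grow to the right and rows downward; lengths in m; the calibration is good to about 2 mm. A picture is of the moment at which its call begins. camera_info takes no time and is no camera call.
- manip.sign_off(): hands the job in, once; it reports no verdict.
Trained networks look in the newest picture that a camera, given by its name, has taken for a name from the list of things; names that differ only in an ending like _2 or _b are one class to them, and where a whole thing is asked for, a point or a joint stands for the part that bears it (a point fixed in the world has none). Each returns a list of dicts, best first, with "p" (0 to 1); they miss things now and then, are a little off and sometimes report something else, mostly with a low value. They report only what shows in the picture. A call takes as long as a camera call. They do not tell look-alikes from the thing itself.
- manip.find_in(thing, camera): "extent" ([left, top, right, bottom] in pixels, round what is visible of it).
- manip.masks_of(thing, camera): "pixels" (480x640 bool, what is visible of it) and "extent" ([left, top, right, bottom] in pixels, round what is visible of it).
The state is a dict: "clock": time; "qpos": joint angles; "qd": joint speeds; "effort": joint torques, N m; "position": TCP position; "ee_rot": TCP orientation; "contact_force": force on the tool from outside, world axes, zero at the start; "moment": the same for the moment, N m; "width": finger opening in m.
Only numpy, scipy, OpenCV 4.12 (cv2) and the standard library are available. Lean on these libraries where they do the work, as an engineer would, in place of code of your own. Each camera call takes 0.05 s, during which the arm holds its last target. There are 200 camera calls.

## Working session

There is one attempt and no reset: what is moved stays moved. The work goes in short steps, Python scripts to look and compute and a tool call to move; the robot and the scene stay as the last step left them, time stands still between calls to the robot, and variables do not carry over. Pictures are saved under pics/ and viewed, about 8 in all and at most 12, crops included, and the job is handed in when it is done.

Besides the shell and the picture viewer there is one more tool, called after "Call:" in YAML: its name, and indented under it one key for each argument. send_rows: Moves the arm, as the interface text tells. Its arguments: {"type":"object","properties":{"plan":{"type":"array","items":{"type":"object","properties":{"linear":{"type":"array","items":{"type":"number"}},"delta_rot":{"type":"array","items":{"type":"number"}},"fingers":{"type":"number"}}}},"force":{"type":"number"}},"required":["plan"]}

```bash
mkdir -p pics
python3 - <<'E'
from rig import manip
import cv2,numpy as np
for n in("scene","top"):
    im=manip.get_image(n); cv2.imwrite(f"pics/{n}0.png",im[:,:,::-1])
    c=manip.camera_info(n); R=cv2.Rodrigues(np.array(c["rvec"]))[0]
    print(n,np.round(c["K"],1).tolist(),np.round(-R.T@np.array(c["tvec"]).ravel(),3),np.round(R,3).tolist())
    for t in("chute","spool1","rolls","box","hood","hood_tab","toggle"):
        print(t,[(np.round(d["extent"]).astype(int).tolist(),round(d["p"],2)) for d in manip.find_in(t,n)])
s=manip.get_state();print({k:np.round(v,3).tolist() for k,v in s.items()}, manip.tips_ahead)
E
```

```text
scene [[576.1, 0.0, 308.1], [0.0, 576.1, 240.6], [0.0, 0.0, 1.0]] [1.395 0.626 1.454] [[-0.58, 0.815, -0.014], [0.645, 0.448, -0.619], [-0.498, -0.368, -0.785]]
chute [([339, 259, 444, 399], 0.55)]
spool1 [([384, 260, 443, 291], 0.98), ([427, 224, 471, 275], 0.88), ([370, 294, 426, 330], 0.85), ([286, 294, 333, 339], 0.83), ([381, 276, 434, 312], 0.76), ([479, 279, 535, 314], 0.69), ([361, 314, 417, 353], 0.62)]
rolls [([195, 192, 271, 258], 0.92)]
box [([265, 213, 330, 283], 0.66), ([266, 158, 298, 192], 0.15)]
hood [([273, 216, 316, 257], 0.67), ([194, 192, 272, 259], 0.6), ([361, 312, 416, 356], 0.43)]
hood_tab [([279, 217, 316, 262], 0.56)]
toggle [([275, 218, 317, 258], 0.7), ([363, 315, 417, 354], 0.58)]
top [[459.4, 0.0, 325.3], [0.0, 459.4, 241.0], [0.0, 0.0, 1.0]] [0.481 0.002 1.383] [[-0.009, -1.0, -0.002], [-0.999, 0.009, -0.035], [0.035, 0.002, -0.999]]
chute [([162, 138, 255, 281], 0.91), ([313, 208, 378, 264], 0.46), ([169, 167, 227, 198], 0.29)]
spool1 [([169, 166, 227, 199], 0.84), ([190, 305, 239, 346], 0.8), ([111, 284, 163, 333], 0.78), ([183, 220, 237, 251], 0.67), ([174, 193, 232, 225], 0.58), ([271, 152, 303, 202], 0.58), ([189, 247, 247, 282], 0.55), ([109, 225, 171, 268], 0.26)]
rolls [([410, 188, 448, 275], 0.93), ([271, 281, 296, 302], 0.74)]
box [([314, 205, 378, 264], 0.71), ([179, 221, 237, 256], 0.62)]
hood [([328, 213, 364, 265], 0.61)]
hood_tab [([326, 214, 362, 264], 0.64)]
toggle []
{'clock': 0.8, 'qpos': [-1.354, 0.276, 1.505, 0.0, 1.361, -0.121], 'qd': [-0.0, 0.002, 0.0, -0.001, 0.0, -0.002], 'effort': [-0.001, -41.659, -24.609, -0.0, -0.0, -0.0], 'position': [0.191, -0.543, 0.256], 'ee_rot': [0.0, 0.816, -0.578, 0.0], 'contact_force': [-0.138, -0.534, -0.008], 'moment': [0.001, 0.022, -0.009], 'width': 0.085} 0.025
```

View pics/scene0.png

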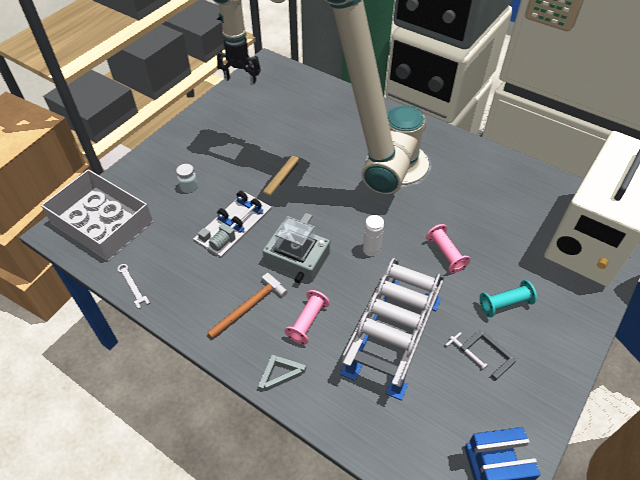

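View pics/top0.png

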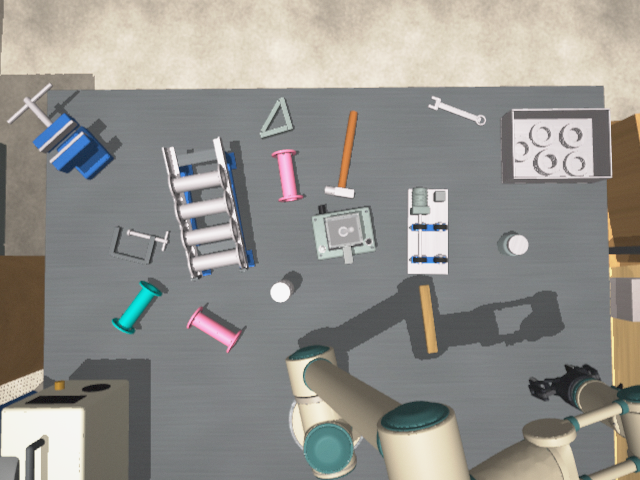

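The top view shows four grey spools on the chute at about (199,181), (206,208), (211,235) and (218,263). The chute's empty end is at the top of the picture, so the stop should be at the robot end, with spool1 near (218,263). The pink spools at (287,175) and (214,328) and the turquoise one at (137,307) are look-alikes. The box is at (344,233) and the rolls at (428,232). I'll enlarge these to confirm.

Run:
```python
import cv2,numpy as np
t=cv2.imread("pics/top0.png");s=cv2.imread("pics/scene0.png")
def crop(im,x,y,w,h,k,g):
    o=cv2.resize(im[y:y+h,x:x+w],None,fx=k,fy=k,interpolation=cv2.INTER_CUBIC)
    for X in range((x//g+1)*g,x+w,g): cv2.line(o,((X-x)*k,0),((X-x)*k,6),(0,0,255),1); cv2.putText(o,str(X),((X-x)*k-9,16),0,.35,(0,0,255))
    for Y in range((y//g+1)*g,y+h,g): cv2.line(o,(0,(Y-y)*k),(6,(Y-y)*k),(0,0,255),1); cv2.putText(o,str(Y),(8,(Y-y)*k+4),0,.35,(0,0,255))
    return o
a=crop(t,155,130,105,150,4,20); b=crop(t,305,180,76,100,5,20)[:,:380]; 
c=np.zeros((600,800,3),np.uint8); c[:600,:420]=a; c[:500,420:800]=b; cv2.imwrite("pics/ct.png",c)
a=crop(s,330,255,120,150,4,20); b=crop(s,255,205,80,80,4,20); d=crop(s,188,185,80,75,4,20)
c=np.zeros((620,800,3),np.uint8); c[:600,:480]=a; c[:320,480:]=b; c[320:620,480:]=d; cv2.imwrite("pics/cs.png",c[:600])
```

```text
(no output)
```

View pics/ct.png

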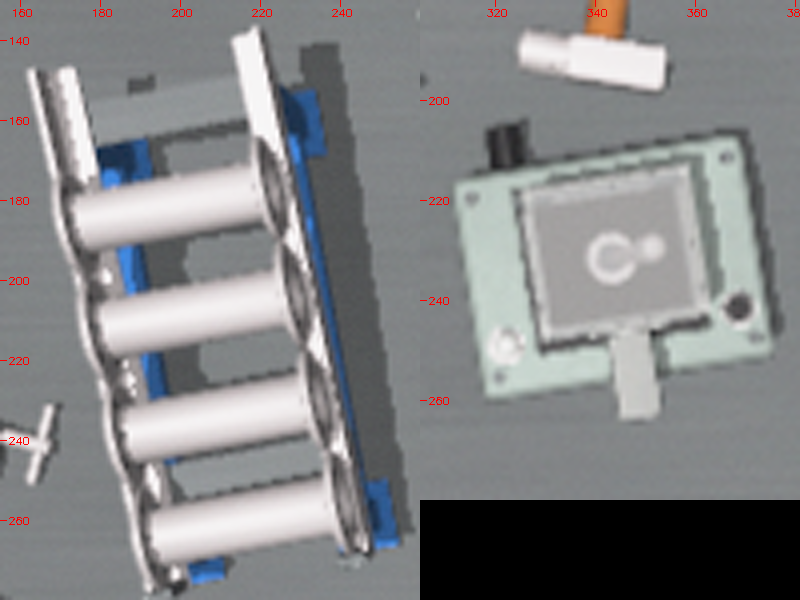

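View pics/cs.png

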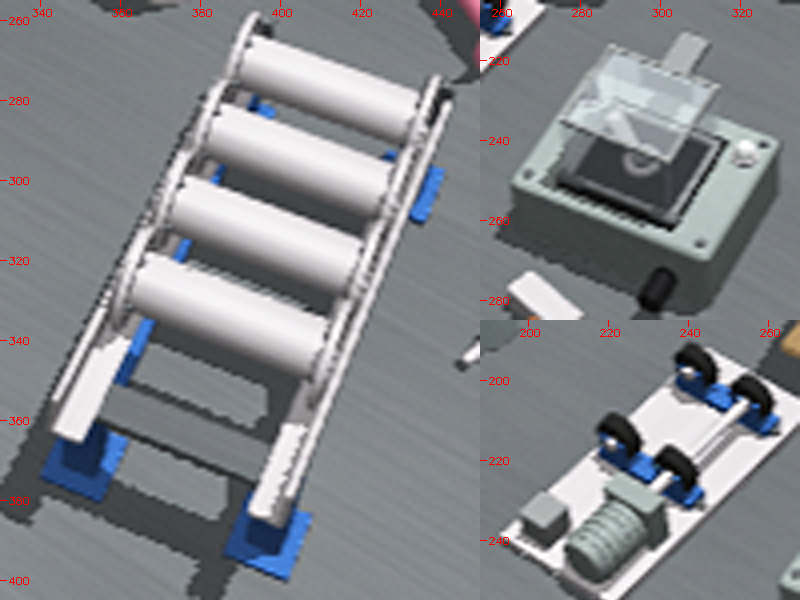

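The crop confirms it: the chute's uphill end has bare rails and tall legs, at top-view (165–245,140–160). Spool1 is therefore the robot-side spool, at top (218,262) and scene (412,277). The tab points toward the robot at (343,255), and the motor is on the +x side of the rolls. Next I'll fit the poses from both views.

```bash
cat > h.py <<'E'
from rig import manip
import cv2,numpy as np
from scipy.optimize import least_squares
from scipy.spatial.transform import Rotation as Ro
CI={n:manip.camera_info(n) for n in("top","scene")}
def proj(n,P):
    c=CI[n]; return cv2.projectPoints(np.array(P,float).reshape(-1,3),np.array(c["rvec"]),np.array(c["tvec"]),np.array(c["K"]),None)[0].reshape(-1,2)
def W(p,P):
    P=np.array(P,float).reshape(-1,3); c,s=np.cos(p[2]),np.sin(p[2])
    return np.c_[p[0]+c*P[:,0]-s*P[:,1],p[1]+s*P[:,0]+c*P[:,1],P[:,2]]
def fit(obs,p0):
    f=lambda p:np.concatenate([(proj(n,W(p,X))-np.array(u)).ravel() for n,X,u in obs])
    r=least_squares(f,p0,loss="soft_l1"); return r.x,r.fun.reshape(-1,2)
E
python3 - <<'E'
from h import *
np.set_printoptions(suppress=True,precision=4)
t=cv2.imread("pics/top0.png"); s=cv2.imread("pics/scene0.png")
# subpixel quads: colour masks
def quad(im,roi,lo,hi):
    x,y,w,h=roi; m=cv2.inRange(cv2.cvtColor(im[y:y+h,x:x+w],cv2.COLOR_BGR2HSV),lo,hi)
    m=cv2.morphologyEx(m,cv2.MORPH_CLOSE,np.ones((9,9)))
    c=max(cv2.findContours(m,0,1)[0],key=cv2.contourArea); hull=cv2.convexHull(c)
    return np.array(cv2.minAreaRect(hull)[0])+[x,y],cv2.boxPoints(cv2.minAreaRect(hull))+[x,y]
print("plate",quad(t,(395,175,70,115),(0,0,190),(179,40,255)))
print("px",t[230,415],t[255,325])
b,r=fit([("top",[[.065,.085,.07],[.065,-.085,.07],[-.065,-.085,.07],[-.065,.085,.07]],[[312,216.6],[370,206],[375.4,251],[318.4,259.6]]),
 ("scene",[[.065,-.085,.07],[.065,.085,.07],[-.065,.085,.07]],[[263,251.2],[310,270.5],[330,240]])],[.5,-.05,.15]); print("box",b,r.tolist())
q,r=fit([("top",[[.165,.06,.012],[.165,-.06,.012],[-.09,-.06,.012],[-.09,.06,.012]],[[408,188.5],[448,188.5],[448,274],[408,274]]),
 ("scene",[[.165,-.06,.012],[-.09,-.06,.012]],[[193,238.8],[246,192.5]])],[.5,-.3,0]); print("rolls",q,r.tolist())
k=np.deg2rad(9); X=[[.074*i*np.cos(k),.064,.1+.074*i*np.sin(k)] for i in range(4)]
Y=[[.074*i*np.cos(k),-.064,.1+.074*i*np.sin(k)] for i in range(4)]
c,r=fit([("top",X,[[193.8,264.3],[187.3,237.8],[180.8,212.5],[175.5,186.8]]),("scene",[Y[0],X[0]],[[390.8,270.8],[432,284]])],[.4,.3,.2]); print("chute",c,r.tolist())
def dr(im,n,p,P,col):
    for a,z in P:
        u=proj(n,W(p,[a,z])); cv2.line(im,*[tuple(int(v) for v in np.round(x*64)) for x in u*4+1.5],col,1,16,4)
def ring(y,i,R): 
    a=np.linspace(0,2*np.pi,25); P=np.c_[.074*i*np.cos(k)+R*np.cos(a),0*a+y,.1+.074*i*np.sin(k)+R*np.sin(a)]; return list(zip(P[:-1],P[1:]))
def rect(x0,x1,y0,y1,z): 
    P=[[x0,y0,z],[x1,y0,z],[x1,y1,z],[x0,y1,z]]; return [(P[i],P[(i+1)%4]) for i in range(4)]
o={}
for n,im in(("top",t),("scene",s)):
    im=cv2.resize(im,None,fx=4,fy=4,interpolation=cv2.INTER_CUBIC)
    for i in range(4):
        for y in(-.07,-.064,.064,.07): dr(im,n,c,ring(y,i,.037),(0,0,255) if abs(y)<.07 else (0,160,0))
    for y in(-.064,.064): dr(im,n,c,ring(y,0,.021),(255,0,255))
    dr(im,n,b,rect(-.065,.065,-.085,.085,.07)+rect(-.035,.045,-.045,.045,.143)+rect(-.122,-.07,-.012,.012,.121+.004),(0,0,255))
    dr(im,n,q,rect(-.09,.165,-.06,.06,.012)+[([a*.048-.007*e,d*.03,.062],[a*.048+.007*e,d*.03,.062]) for a in(-1,1) for d in(-1,1) for e in (1,)],(0,0,255))
    o[n]=im
C=np.zeros((600,800,3),np.uint8)
def put(im,x,y,w,h,X,Y,k): C[Y:Y+h*k,X:X+w*k]=cv2.resize(im[y*4:(y+h)*4,x*4:(x+w)*4],(w*k,h*k))
put(o["top"],160,155,90,125,0,0,2+1); put(o["scene"],335,255,115,110,0,375,2)
put(o["top"],308,195,70,75,270,0,3);put(o["scene"],258,205,80,80,270,230,3)
put(o["top"],400,180,55,100,540,0,3);put(o["scene"],188,185,85,80,540,310,3)
cv2.imwrite("pics/fit.png",C)
E
```

```text
plate (array([427.5, 231. ]), array([[408., 273.],
       [408., 189.],
       [447., 189.],
       [447., 273.]]))
px [171 145 122] [207 213 201]
box [ 0.5493 -0.0476  0.138 ] [[-1.590466584818273, -1.8840465971564129], [-0.9193653826283139, 0.0646735846766262], [0.4782911362199229, -0.06748244294843175], [-1.3907792852117495, 0.03211408398772164], [-2.686261978470611, -2.446599231788781], [0.13626338289037676, -0.9890397647520786], [-0.35026210720894824, -1.3650868942866623]]
rolls [ 0.5177 -0.3013 -0.0154] [[-0.5791449428699025, -0.010454158121433466], [-0.5161932776894673, 0.25072067680847], [-0.3122518663549272, 0.013106902631648154], [-0.633830681507277, -0.26545642730206964], [-0.9559102490102305, -1.6269549407294903], [-2.590214418662697, -2.52811979671867]]
chute [0.4757 0.3085 0.1938] [[-0.07582005307267536, 0.0011461060311148685], [0.1783342893425015, 0.7014840198282286], [0.3429242361671925, -0.16814096137247247], [-0.7839906332239082, -1.0157441167153252], [-0.9845831780398839, -1.4399874245914361], [0.9885125655375191, 0.3161950626855514]]
```

View pics/fit.png

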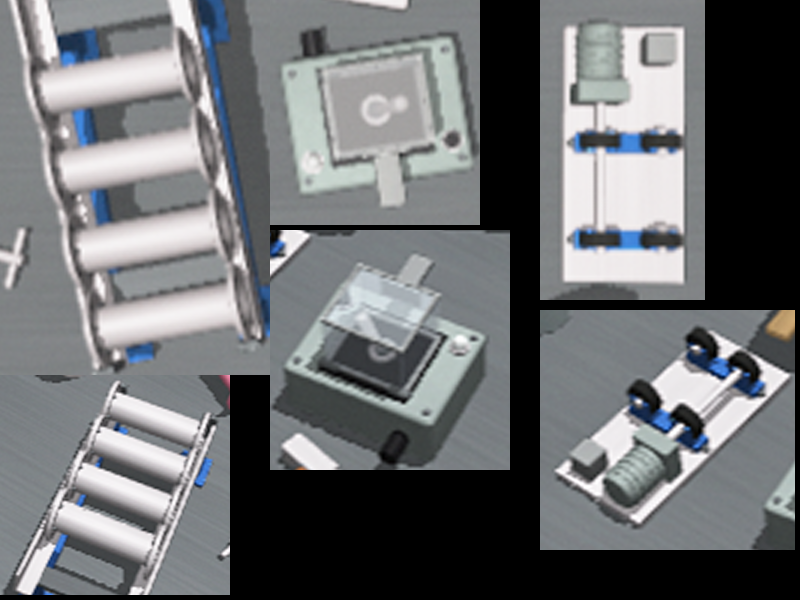

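The overlay lines are missing because of a drawing-scale slip. I'll redraw them with refined clicks.

```bash
cat > ov.py <<'E'
from h import *
k=np.deg2rad(9)
def dr(im,n,p,P,col):
    for a,z in P:
        u=proj(n,W(p,[a,z])); cv2.line(im,*[tuple(int(v) for v in np.round(x*16)) for x in u*4+1.5],col,1,16,4)
def ring(y,i,R): 
    a=np.linspace(0,2*np.pi,25); P=np.c_[.074*i*np.cos(k)+R*np.cos(a),0*a+y,.1+.074*i*np.sin(k)+R*np.sin(a)]; return list(zip(P[:-1],P[1:]))
def rect(x0,x1,y0,y1,z): 
    P=[[x0,y0,z],[x1,y0,z],[x1,y1,z],[x0,y1,z]]; return [(P[i],P[(i+1)%4]) for i in range(4)]
def overlay(t,s,b,q,c,out):
    o={}
    for n,im in(("top",t),("scene",s)):
        im=cv2.resize(im,None,fx=4,fy=4,interpolation=cv2.INTER_CUBIC)
        for i in (0,3):
            for y in(-.07,.064): dr(im,n,c,ring(y,i,.037),(0,0,255))
        for y in(-.064,.064): dr(im,n,c,ring(y,0,.021),(255,0,255))
        dr(im,n,b,rect(-.065,.065,-.085,.085,.07)+rect(-.035,.045,-.045,.045,.143)+rect(-.087,-.035,-.012,.012,.125)[:],(0,0,255))
        dr(im,n,q,rect(-.09,.165,-.06,.06,.012)+[([a*.048-.007,d*.03,.062],[a*.048+.007,d*.03,.062]) for a in(-1,1) for d in(-1,1)],(0,0,255))
        o[n]=im
    C=np.zeros((600,800,3),np.uint8)
    def put(im,x,y,w,h,X,Y,k): C[Y:Y+h*k,X:X+w*k]=cv2.resize(im[y*4:(y+h)*4,x*4:(x+w)*4],(w*k,h*k),interpolation=cv2.INTER_AREA)
    put(o["top"],165,160,87,122,0,0,3); put(o["scene"],350,255,87+5,78,0,366,3)
    put(o["top"],308,198,70,68,280,0,4);put(o["scene"],258,205,75,80,280,275,4)
    put(o["top"],400,180,55,100,580,0,3);put(o["scene"],188,185,70+3,80,580,310,3)
    cv2.imwrite(out,C)
E
python3 - <<'E'
from ov import *
overlay(cv2.imread("pics/top0.png"),cv2.imread("pics/scene0.png"),[.5493,-.0476,.138],[.5177,-.3013,-.0154],[.4757,.3085,.1938],"pics/fit2.png")
E
```

```text
(no output)
```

View pics/fit2.png

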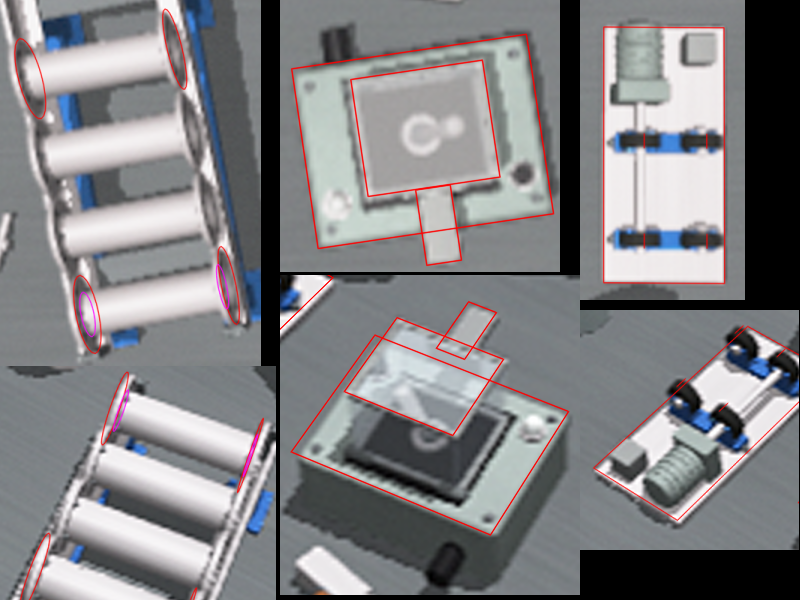

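The overlays agree with both views to about 1 px. For the first move I'll turn the tool to the chute's yaw while rising, then traverse.

Call:
send_rows:
  plan:
    - {"linear":[0,0,-0.005],"delta_rot":[0,0,-6.82],"fingers":0.06}
    - {"linear":[0,0,-0.005],"delta_rot":[0,0,-6.82],"fingers":0.06}
    - {"linear":[0,0,-0.005],"delta_rot":[0,0,-6.82],"fingers":0.06}
    - {"linear":[0,0,-0.005],"delta_rot":[0,0,-6.82],"fingers":0.06}
    - {"linear":[0,0,-0.005],"delta_rot":[0,0,-6.82],"fingers":0.06}
    - {"linear":[0,0,-0.005],"delta_rot":[0,0,-6.82],"fingers":0.06}
    - {"linear":[0,0,-0.005],"delta_rot":[0,0,-6.82],"fingers":0.06}
    - {"linear":[0,0,-0.005],"delta_rot":[0,0,-6.82],"fingers":0.06}
    - {"linear":[0,0,-0.005],"delta_rot":[0,0,-6.82],"fingers":0.06}
    - {"linear":[0,0,-0.005],"delta_rot":[0,0,-6.82],"fingers":0.06}
    - {"linear":[0,0,-0.005],"delta_rot":[0,0,-6.82],"fingers":0.06}
    - {"linear":[0,0,0],"delta_rot":[0,0,-6.82],"fingers":0.06}

```text
clock: 1.8
position: [0.1905, -0.542, 0.3135]
ee_rot: [-0.001, 0.991, 0.131, -0.0]
contact_force: [-0.0, -0.7, 1.1]
width: 0.0603
```

Call:
send_rows:
  plan:
    - {"linear":[0.0185,-0.0325,0],"delta_rot":[0,0,0],"fingers":0.06}
    - {"linear":[0.0185,-0.0325,0],"delta_rot":[0,0,0],"fingers":0.06}
    - {"linear":[0.0185,-0.0325,0],"delta_rot":[0,0,0],"fingers":0.06}
    - {"linear":[0.0185,-0.0325,0],"delta_rot":[0,0,0],"fingers":0.06}
    - {"linear":[0.0185,-0.0325,0],"delta_rot":[0,0,0],"fingers":0.06}
    - {"linear":[0.0185,-0.0325,0],"delta_rot":[0,0,0],"fingers":0.06}
    - {"linear":[0.0185,-0.0325,0],"delta_rot":[0,0,0],"fingers":0.06}
    - {"linear":[0.0185,-0.0325,0],"delta_rot":[0,0,0],"fingers":0.06}
    - {"linear":[0.0185,-0.0325,0],"delta_rot":[0,0,0],"fingers":0.06}
    - {"linear":[0.0185,-0.0325,0],"delta_rot":[0,0,0],"fingers":0.06}
    - {"linear":[0.0185,-0.0325,0],"delta_rot":[0,0,0],"fingers":0.06}
    - {"linear":[0.0185,-0.0325,0],"delta_rot":[0,0,0],"fingers":0.06}

```text
clock: 2.8
position: [0.3038, -0.0981, 0.311]
ee_rot: [0.003, 0.992, 0.125, 0.002]
contact_force: [1.4, -0.1, -0.1]
width: 0.0598
```

Call:
send_rows:
  plan:
    - {"linear":[0.0185,-0.0325,0],"delta_rot":[0,0,0],"fingers":0.06}
    - {"linear":[0.0185,-0.0325,0],"delta_rot":[0,0,0],"fingers":0.06}
    - {"linear":[0.0185,-0.0325,0],"delta_rot":[0,0,0],"fingers":0.06}
    - {"linear":[0.0185,-0.0325,0],"delta_rot":[0,0,0],"fingers":0.06}
    - {"linear":[0.0185,-0.0325,0],"delta_rot":[0,0,0],"fingers":0.06}
    - {"linear":[0.0185,-0.0325,0],"delta_rot":[0,0,0],"fingers":0.06}
    - {"linear":[0.0185,-0.0325,0],"delta_rot":[0,0,0],"fingers":0.06}
    - {"linear":[0.0185,-0.0325,0],"delta_rot":[0,0,0],"fingers":0.06}
    - {"linear":[0.0185,-0.0325,0],"delta_rot":[0,0,0],"fingers":0.06}
    - {"linear":[0.0185,-0.0325,0],"delta_rot":[0,0,0],"fingers":0.06}

```text
clock: 3.63
position: [0.4005, 0.2832, 0.3137]
ee_rot: [0.005, 0.992, 0.127, 0.01]
contact_force: [0.7, -0.2, -0.0]
width: 0.06
```

```bash
cat >> h.py <<'E'
np.set_printoptions(suppress=True,precision=4)
def go(pos,yaw):
    s=manip.get_state(); w,x,y,z=s["ee_rot"]; R=Ro.from_quat([x,y,z,w])
    c,n=np.cos(yaw),np.sin(yaw); T=Ro.from_matrix(np.array([[c,n,0],[n,-c,0],[0,0,-1]]))
    print("lin",R.inv().apply(np.array(pos)-s["position"]),"rot",np.rad2deg((R.inv()*T).as_rotvec()),"clk",s["clock"],"F",s["contact_force"],"w",s["width"],"pos",s["position"])
E
python3 - <<'E'
from h import *
go([.4757,.3085,.22],.1938)
E
```

```text
lin [ 0.0775 -0.0067  0.095 ] rot [ 0.6709 -1.036   3.48  ] clk 3.6333 F [ 0.6582 -0.2349 -0.0499] w 0.05995255491743563 pos [0.4005 0.2832 0.3137]
```

Call:
send_rows:
  plan:
    - {"linear":[0.0195,-0.0017,0.0235],"delta_rot":[0.2,-0.3,0.9],"fingers":0.06}
    - {"linear":[0.0195,-0.0017,0.0235],"delta_rot":[0.2,-0.3,0.9],"fingers":0.06}
    - {"linear":[0.0195,-0.0017,0.0235],"delta_rot":[0.2,-0.2,0.9],"fingers":0.06}
    - {"linear":[0.0195,-0.0017,0.0235],"delta_rot":[0,-0.2,0.8],"fingers":0.06}
    - {"linear":[0,0,0],"delta_rot":[0,0,0],"fingers":0.06}
    - {"linear":[0,0,0],"delta_rot":[0,0,0],"fingers":0.06}

```text
clock: 4.13
position: [0.4807, 0.3218, 0.218]
ee_rot: [-0.003, 0.995, 0.102, 0.003]
contact_force: [0.1, -1.1, -0.2]
width: 0.06
```

Run:
```python
from h import *
go([.4757,.3085,.105],.1938)
cv2.imwrite("pics/a.png",np.hstack([cv2.resize(manip.get_image("top")[130:290,140:300],(480,480))[:,:,::-1],cv2.resize(manip.get_image("scene")[200:360,330:436],(318,480))[:,:,::-1]]))
```

```text
lin [-0.0084  0.0127  0.1129] rot [-0.3383 -0.4146  0.6204] clk 4.1333 F [ 0.0743 -1.0915 -0.1952] w 0.0600440477585105 pos [0.4807 0.3218 0.218 ]
```

Call:
send_rows:
  plan:
    - {"linear":[-0.0042,0.0064,0.02],"delta_rot":[-0.2,-0.2,0.3],"fingers":0.06}
    - {"linear":[-0.0042,0.0063,0.02],"delta_rot":[-0.2,-0.2,0.3],"fingers":0.06}
    - {"linear":[0,0,0],"delta_rot":[0,0,0],"fingers":0.06}
    - {"linear":[0,0,0],"delta_rot":[0,0,0],"fingers":0.06}

```text
clock: 4.57
position: [0.4749, 0.3078, 0.1851]
ee_rot: [-0.002, 0.995, 0.097, 0.006]
contact_force: [-0.5, 0.7, 0.7]
width: 0.0599
```

Run:
```python
from h import *
go([.4757,.3085,.105],.1938)
cv2.imwrite("pics/a.png",np.hstack([cv2.resize(manip.get_image("top")[130:290,140:300],(480,480))[:,:,::-1],cv2.resize(manip.get_image("scene")[200:360,330:436],(318,480))[:,:,::-1]]))
```

```text
lin [-0.0001 -0.0003  0.0801] rot [-0.1317 -0.6921  0.0357] clk 4.5667 F [-0.4922  0.712   0.6855] w 0.059943805607982854 pos [0.4749 0.3078 0.1851]
```

View pics/a.png

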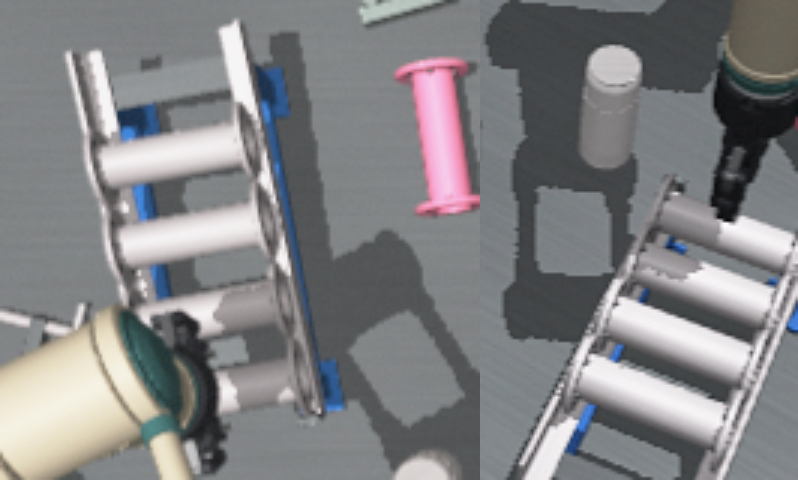

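The gripper stands over the middle of spool1: in the scene half the fingertips are at (728,210) over the tube between the flanges. Descending.

Call:
send_rows:
  plan:
    - {"linear":[0,0,0.015],"delta_rot":[0,-0.3,0],"fingers":0.06}
    - {"linear":[0,0,0.015],"delta_rot":[0,-0.2,0],"fingers":0.06}
    - {"linear":[0,0,0.015],"delta_rot":[0,0,0],"fingers":0.06}
    - {"linear":[0,0,0.01],"delta_rot":[0,0,0],"fingers":0.06}
    - {"linear":[0,0,0],"delta_rot":[0,0,0],"fingers":0.06}

```text
clock: 5.08
position: [0.4806, 0.312, 0.1384]
ee_rot: [-0.005, 0.995, 0.098, 0.011]
contact_force: [-0.0, -0.4, 0.5]
width: 0.06
```

Run:
```python
from h import *
go([.4757,.3085,.105],.1938)
```

```text
lin [-0.0062  0.0028  0.0332] rot [-0.4657 -1.2615  0.114 ] clk 5.0833 F [-0.0008 -0.3562  0.5209] w 0.05996743079678606 pos [0.4806 0.312  0.1384]
```

Call:
send_rows:
  plan:
    - {"linear":[-0.003,0.0014,0.0],"delta_rot":[-0.2,-0.6,0.1],"fingers":0.06}
    - {"linear":[-0.003,0.0014,0.0],"delta_rot":[-0.2,-0.6,0],"fingers":0.06}
    - {"linear":[0,0,0],"delta_rot":[0,0,0],"fingers":0.06}

```text
clock: 5.33
position: [0.476, 0.3087, 0.1409]
ee_rot: [-0.001, 0.995, 0.097, 0.001]
contact_force: [0.9, 0.9, 1.0]
width: 0.0596
```

Run:
```python
from h import *
go([.4757,.3085,.105],.1938)
```

```text
lin [-0.0004  0.0002  0.0359] rot [-0.0896 -0.1635  0.0339] clk 5.3333 F [0.8807 0.9448 1.0406] w 0.059596724044162594 pos [0.476  0.3087 0.1409]
```

Call:
send_rows:
  plan:
    - {"linear":[-0.001,0,0.01],"delta_rot":[0,-0.2,0],"fingers":0.06}
    - {"linear":[-0.001,0,0.01],"delta_rot":[0,-0.2,0],"fingers":0.06}
    - {"linear":[-0.001,0,0.01],"delta_rot":[0,-0.2,0],"fingers":0.06}
    - {"linear":[0,0,0.005],"delta_rot":[0,0,0],"fingers":0.06}
    - {"linear":[0,0,0],"delta_rot":[0,0,0],"fingers":0.06}

```text
clock: 5.75
position: [0.4737, 0.3086, 0.1044]
ee_rot: [-0.001, 0.995, 0.097, -0.003]
contact_force: [-0.7, -0.5, -0.1]
width: 0.0601
```

Run:
```python
from h import *
go([.4757,.3085,.105],.1938)
```

```text
lin [ 0.0019  0.0005 -0.0006] rot [-0.1488  0.2877  0.0303] clk 5.75 F [-0.7117 -0.4549 -0.1149] w 0.06012331695128643 pos [0.4737 0.3086 0.1044]
```

At depth with no contact. Centre by 2 mm, then close.

Call:
send_rows:
  plan:
    - {"linear":[0.0015,0,0],"delta_rot":[0,0.2,0],"fingers":0.05}
    - {"linear":[0,0,0],"delta_rot":[0,0,0],"fingers":0.044}
    - {"linear":[0,0,0],"delta_rot":[0,0,0],"fingers":0.03}
    - {"linear":[0,0,0],"delta_rot":[0,0,0],"fingers":0.03}
    - {"linear":[0,0,0],"delta_rot":[0,0,0],"fingers":0.03}
    - {"linear":[0,0,0],"delta_rot":[0,0,0],"fingers":0.03}
  force: 70

```text
clock: 6.25
position: [0.4762, 0.309, 0.1037]
ee_rot: [-0.001, 0.995, 0.096, -0.0]
contact_force: [0.9, 0.2, -1.4]
width: 0.0405
```

Run:
```python
from h import *
go([.4757,.3085,.105],.1938)
```

```text
lin [-0.0005  0.0004 -0.0013] rot [-0.1415  0.0346 -0.0303] clk 6.25 F [ 0.9031  0.2372 -1.3581] w 0.04047809174942047 pos [0.4762 0.309  0.1037]
```

Call:
send_rows:
  plan:
    - {"linear":[0,0,-0.02],"delta_rot":[0,0,0],"fingers":0.03}
    - {"linear":[0,0,-0.03],"delta_rot":[0,0,0],"fingers":0.03}
    - {"linear":[0,0,-0.035],"delta_rot":[0,0,0],"fingers":0.03}
    - {"linear":[0,0,-0.035],"delta_rot":[0,0,0],"fingers":0.03}
    - {"linear":[0,0,-0.03],"delta_rot":[0,0,0],"fingers":0.03}
    - {"linear":[0,0,-0.02],"delta_rot":[0,0,0],"fingers":0.03}
    - {"linear":[0,0,-0.01],"delta_rot":[0,0,0],"fingers":0.03}
    - {"linear":[0,0,0],"delta_rot":[0,0,0],"fingers":0.03}
    - {"linear":[0,0,0],"delta_rot":[0,0,0],"fingers":0.03}

```text
clock: 7.0
position: [0.468, 0.3053, 0.2784]
ee_rot: [0.004, 0.995, 0.098, -0.016]
contact_force: [-0.1, 0.3, -8.1]
width: 0.0402
```

Run:
```python
from h import *
go([.5177,-.3013,.28],-1.586)
go([.5177,-.3013,.28],.1938)
cv2.imwrite("pics/b.png",np.hstack([cv2.resize(manip.get_image("top")[130:290,140:300],(480,480))[:,:,::-1],cv2.resize(manip.get_image("scene")[200:360,340:446],(318,480))[:,:,::-1]]))
```

```text
lin [-0.0691  0.6046  0.0037] rot [  1.8807   1.101  102.0689] clk 7.0 F [-0.1029  0.3466 -8.089 ] w 0.04017771209885434 pos [0.468  0.3053 0.2784]
lin [-0.0691  0.6046  0.0037] rot [0.2866 1.8806 0.1043] clk 7.0 F [-0.1029  0.3466 -8.089 ] w 0.04017771209885434 pos [0.468  0.3053 0.2784]
```

View pics/b.png

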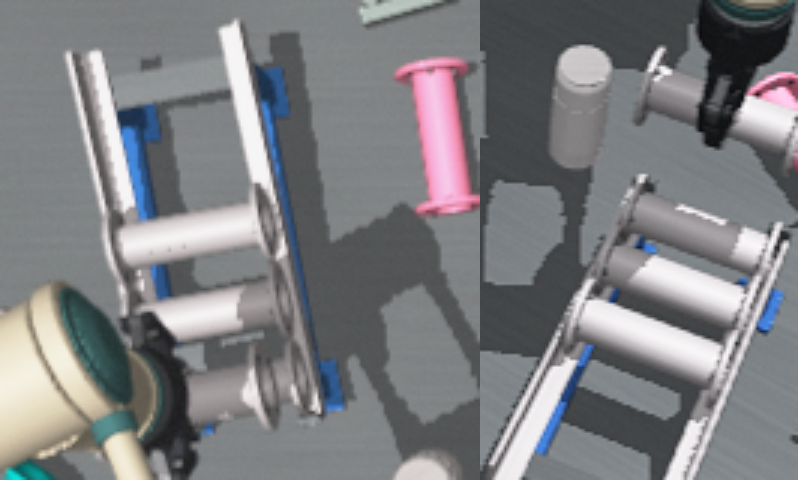

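Spool1 is held level, and the other three have rolled down with spool2 now at the stop. Next I'll turn to the rolls' yaw, then traverse.

Call:
send_rows:
  plan:
    - {"linear":[0,0,0],"delta_rot":[0.1,0.9,3],"fingers":0.03}
    - {"linear":[0,0,0],"delta_rot":[0.1,0.7,6],"fingers":0.03}
    - {"linear":[0,0,0],"delta_rot":[0,0,7],"fingers":0.03}
    - {"linear":[0,0,0],"delta_rot":[0,0,7],"fingers":0.03}
    - {"linear":[0,0,0],"delta_rot":[0,0,7],"fingers":0.03}
    - {"linear":[0,0,0],"delta_rot":[0,0,7],"fingers":0.03}
    - {"linear":[0,0,0],"delta_rot":[0,0,7],"fingers":0.03}
    - {"linear":[0,0,0],"delta_rot":[0,0,7],"fingers":0.03}
    - {"linear":[0,0,0],"delta_rot":[0,0,7],"fingers":0.03}
    - {"linear":[0,0,0],"delta_rot":[0,0,7],"fingers":0.03}
    - {"linear":[0,0,0],"delta_rot":[0,0,7],"fingers":0.03}
    - {"linear":[0,0,0],"delta_rot":[0,0,7],"fingers":0.03}

```text
clock: 8.1
position: [0.4559, 0.2996, 0.2517]
ee_rot: [0.025, 0.82, -0.572, -0.013]
contact_force: [0.2, 0.2, -6.8]
width: 0.0403
```

Call:
send_rows:
  plan:
    - {"linear":[0,0,0],"delta_rot":[0,0,7],"fingers":0.03}
    - {"linear":[0,0,0],"delta_rot":[0,0,6],"fingers":0.03}
    - {"linear":[0,0,0],"delta_rot":[0,0,4],"fingers":0.03}
    - {"linear":[0,0,0],"delta_rot":[0,0,0],"fingers":0.03}
    - {"linear":[0,0,0],"delta_rot":[0,0,0],"fingers":0.03}

```text
clock: 8.52
position: [0.4514, 0.2975, 0.2417]
ee_rot: [0.035, 0.722, -0.691, -0.012]
contact_force: [1.0, 0.4, -6.6]
width: 0.0403
```

Run:
```python
from h import *
go([.5177,-.3013,.28],-1.586)
```

```text
lin [ 0.602  -0.0384 -0.0222] rot [ 3.8188 -1.9023  3.3365] clk 8.5167 F [ 0.9654  0.4373 -6.5914] w 0.0403405286728707 pos [0.4514 0.2975 0.2417]
```

Call:
send_rows:
  plan:
    - {"linear":[0.015,-0.003,-0.006],"delta_rot":[0.4,-0.2,0.3],"fingers":0.03}
    - {"linear":[0.025,-0.003,-0.006],"delta_rot":[0.4,-0.2,0.3],"fingers":0.03}
    - {"linear":[0.035,-0.003,-0.006],"delta_rot":[0.4,-0.2,0.3],"fingers":0.03}
    - {"linear":[0.035,-0.003,-0.006],"delta_rot":[0.4,-0.2,0.3],"fingers":0.03}
    - {"linear":[0.035,-0.003,-0.006],"delta_rot":[0.4,-0.2,0.3],"fingers":0.03}
    - {"linear":[0.035,-0.003,-0.006],"delta_rot":[0.4,-0.2,0.3],"fingers":0.03}
    - {"linear":[0.035,-0.003,-0.006],"delta_rot":[0.4,-0.2,0.3],"fingers":0.03}
    - {"linear":[0.035,-0.003,-0.006],"delta_rot":[0.4,-0.2,0.3],"fingers":0.03}
    - {"linear":[0.035,-0.003,-0.006],"delta_rot":[0.4,-0.2,0.3],"fingers":0.03}
    - {"linear":[0.035,-0.003,-0.006],"delta_rot":[0.4,-0.2,0.3],"fingers":0.03}

```text
clock: 9.35
position: [0.4895, -0.0254, 0.2958]
ee_rot: [0.002, 0.715, -0.699, -0.007]
contact_force: [0.3, 0.4, -7.0]
width: 0.0402
```

Run:
```python
from h import *
go([.5177,-.3013,.24],-1.586)
```

```text
lin [ 0.2769 -0.0227  0.0535] rot [0.7557 0.398  2.1616] clk 9.35 F [ 0.2877  0.4404 -6.9756] w 0.04022957285595115 pos [ 0.4895 -0.0254  0.2958]
```

Call:
send_rows:
  plan:
    - {"linear":[0.035,-0.003,0],"delta_rot":[0.2,0,0.3],"fingers":0.03}
    - {"linear":[0.035,-0.003,0],"delta_rot":[0.2,0,0.3],"fingers":0.03}
    - {"linear":[0.035,-0.003,0],"delta_rot":[0.2,0,0.3],"fingers":0.03}
    - {"linear":[0.035,-0.003,0],"delta_rot":[0.2,0,0.3],"fingers":0.03}
    - {"linear":[0.035,-0.003,0],"delta_rot":[0.2,0,0.3],"fingers":0.03}
    - {"linear":[0.03,-0.003,0],"delta_rot":[0.2,0,0.3],"fingers":0.03}
    - {"linear":[0.02,-0.002,0],"delta_rot":[0.2,0,0.2],"fingers":0.03}
    - {"linear":[0.01,-0.002,0],"delta_rot":[0.2,0,0],"fingers":0.03}
    - {"linear":[0,-0.001,0],"delta_rot":[0.2,0,0],"fingers":0.03}
    - {"linear":[0,-0.001,-0.002],"delta_rot":[0.2,0,0],"fingers":0.03}

```text
clock: 10.18
position: [0.5112, -0.2793, 0.2887]
ee_rot: [0.008, -0.705, 0.709, -0.001]
contact_force: [-0.2, 1.0, -6.3]
width: 0.0404
```

Run:
```python
from h import *
go([.5177,-.3013,.074],-1.586)
t=manip.get_image("top"); s=manip.get_image("scene")
cv2.imwrite("pics/c.png",np.hstack([cv2.resize(t[160:300,370:510],(420,420),interpolation=3),cv2.resize(s[130:270,180:300],(360,420),interpolation=3)])[:,:,::-1])
```

```text
lin [ 0.0242 -0.004   0.2145] rot [-0.7132  0.6181  0.4801] clk 10.1833 F [-0.247   1.0165 -6.3421] w 0.040351266189308614 pos [ 0.5112 -0.2793  0.2887]
```

Call:
send_rows:
  plan:
    - {"linear":[0.005,-0.002,0.01],"delta_rot":[0,0.1,0.2],"fingers":0.03}
    - {"linear":[0.006,-0.002,0.02],"delta_rot":[0,0.1,0.2],"fingers":0.03}
    - {"linear":[0.006,-0.002,0.02],"delta_rot":[0,0.1,0.1],"fingers":0.03}
    - {"linear":[0.005,-0.002,0.02],"delta_rot":[0,0.1,0],"fingers":0.03}
    - {"linear":[0.002,-0.001,0.02],"delta_rot":[0,0.1,0],"fingers":0.03}
    - {"linear":[0,-0.001,0.015],"delta_rot":[0,0.1,0],"fingers":0.03}
    - {"linear":[0,-0.001,0.01],"delta_rot":[0,0,0],"fingers":0.03}
    - {"linear":[0,-0.001,0],"delta_rot":[0,0,0],"fingers":0.03}
    - {"linear":[0,-0.001,-0.002],"delta_rot":[0,0,0],"fingers":0.03}

```text
clock: 11.03
position: [0.5289, -0.2915, 0.1717]
ee_rot: [-0.006, 0.707, -0.707, 0.006]
contact_force: [-0.0, 0.3, -7.2]
width: 0.0403
```

Run:
```python
from h import *
go([.5177,-.3013,.074],-1.586)
```

```text
lin [0.0099 0.0129 0.0975] rot [-0.9614  0.0493  0.9275] clk 11.0333 F [-0.0141  0.3491 -7.1933] w 0.040302989541007965 pos [ 0.5289 -0.2915  0.1717]
```

Call:
send_rows:
  plan:
    - {"linear":[0.004,0.004,0.01],"delta_rot":[-0.3,0,0.3],"fingers":0.03}
    - {"linear":[0.004,0.004,0.01],"delta_rot":[-0.2,0,0.3],"fingers":0.03}
    - {"linear":[0.002,0.003,0.008],"delta_rot":[0,0,0.2],"fingers":0.03}
    - {"linear":[0,0,0],"delta_rot":[0,0,0],"fingers":0.03}
    - {"linear":[0,0,-0.002],"delta_rot":[0,0,0],"fingers":0.03}

```text
clock: 11.45
position: [0.5192, -0.3029, 0.1463]
ee_rot: [0.003, -0.703, 0.712, -0.005]
contact_force: [-0.1, 0.3, -6.9]
width: 0.04
```

Run:
```python
from h import *
go([.5177,-.3013,.074],-1.586)
t=manip.get_image("top"); s=manip.get_image("scene")
def crop(im,x,y,w,h,k,g=20):
    o=cv2.resize(im[y:y+h,x:x+w,::-1],None,fx=k,fy=k,interpolation=3).copy()
    for X in range((x//g+1)*g,x+w,g): cv2.line(o,((X-x)*k,0),((X-x)*k,6),(0,0,255),1); cv2.putText(o,str(X),((X-x)*k-9,16),0,.35,(0,0,255))
    for Y in range((y//g+1)*g,y+h,g): cv2.line(o,(0,(Y-y)*k),(6,(Y-y)*k),(0,0,255),1); cv2.putText(o,str(Y),(8,(Y-y)*k+4),0,.35,(0,0,255))
    return o
cv2.imwrite("pics/c.png",np.hstack([crop(t,395,180,66,100,6),crop(s,188,170,66,100,6)]))
c=manip.get_state()["position"]
for n in("top","scene"): print(n,proj(n,[[c[0]+a,c[1],c[2]-.006] for a in(-.07,.07)]+[[c[0]+a,c[1],c[2]+.031] for a in(-.07,.07)]))
```

```text
lin [-0.0018  0.0024  0.0722] rot [-0.7115 -0.1733  0.1471] clk 11.45 F [-0.1024  0.3096 -6.9191] w 0.04001770332245029 pos [ 0.5192 -0.3029  0.1463]
top [[439.1292 267.4814]
 [438.24   215.7234]
 [442.6044 267.8047]
 [441.6741 214.4601]]
scene [[248.4732 173.8769]
 [219.7721 200.5925]
 [247.351  165.5359]
 [218.1271 192.3631]]
```

View pics/c.png

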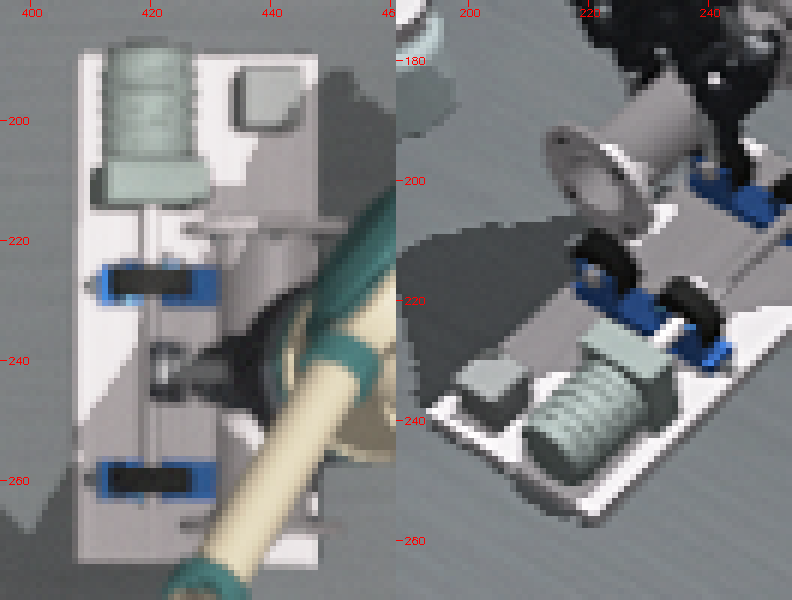

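The spool hangs over the rolls: top-view flange rims are at rows about 218.3 and 267.4, with the midpoint at 242.9 where the TCP predicts 241.6. So the spool sits about 3.5 mm toward -x in the grip, and I'll aim the TCP +3.5 mm. I'll check the roller rows as well.

Run:
```python
from h import *
print(proj("top",W([.5177,-.3013,-.0154],[[.048,.03,.058],[-.048,.03,.058]])), "seen 420,227 / 420,260")
go([.5212,-.3013,.09],-1.586)
```

```text
[[420.6199 226.5204]
 [420.6332 259.7894]] seen 420,227 / 420,260
lin [-0.002  -0.0007  0.0572] rot [-0.7725 -0.2227  0.1623] clk 11.55 F [ 0.1348 -0.4615 -6.7673] w 0.040219755435309236 pos [ 0.5197 -0.303   0.1472]
```

Call:
send_rows:
  plan:
    - {"linear":[-0.001,-0.001,0.008],"delta_rot":[-0.3,-0.1,0.1],"fingers":0.03}
    - {"linear":[-0.001,0,0.012],"delta_rot":[-0.2,0,0],"fingers":0.03}
    - {"linear":[0,0,0.012],"delta_rot":[0,0,0],"fingers":0.03}
    - {"linear":[0,0,0.008],"delta_rot":[0,0,0],"fingers":0.03}
    - {"linear":[0,0,0.002],"delta_rot":[0,0,0],"fingers":0.03}
    - {"linear":[0,0,-0.002],"delta_rot":[0,0,0],"fingers":0.03}

```text
clock: 12.05
position: [0.5225, -0.3013, 0.1044]
ee_rot: [0.001, -0.702, 0.712, -0.004]
contact_force: [-0.1, 0.4, -6.8]
width: 0.0403
```

Run:
```python
from h import *
go([.5212,-.3013,.074],-1.586)
```

```text
lin [-0.0001  0.0015  0.0304] rot [-0.3856 -0.1934  0.0414] clk 12.05 F [-0.1325  0.4268 -6.764 ] w 0.04030895226323343 pos [ 0.5225 -0.3013  0.1044]
```

Call:
send_rows:
  plan:
    - {"linear":[0,0.001,0.006],"delta_rot":[-0.2,-0.1,0],"fingers":0.03}
    - {"linear":[0,0.0005,0.007],"delta_rot":[-0.1,0,0],"fingers":0.03}
    - {"linear":[0,0,0.005],"delta_rot":[0,0,0],"fingers":0.03}
    - {"linear":[0,0,0],"delta_rot":[0,0,0],"fingers":0.03}

```text
clock: 12.38
position: [0.5219, -0.3017, 0.0856]
ee_rot: [-0.0, -0.702, 0.712, -0.002]
contact_force: [-1.5, 0.1, -6.5]
width: 0.0404
```

Run:
```python
from h import *
go([.5212,-.3013,.074],-1.586)
```

```text
lin [-0.0004  0.0007  0.0116] rot [-0.1579 -0.1565  0.0591] clk 12.3833 F [-1.4886  0.1275 -6.5133] w 0.04038244612125537 pos [ 0.5219 -0.3017  0.0856]
```

Call:
send_rows:
  plan:
    - {"linear":[0,0.0005,0.002],"delta_rot":[-0.1,-0.1,0],"fingers":0.03}
    - {"linear":[0,0,0.002],"delta_rot":[0,0,0],"fingers":0.03}
    - {"linear":[0,0,0.002],"delta_rot":[0,0,0],"fingers":0.03}

```text
clock: 12.63
position: [0.5218, -0.3021, 0.0796]
ee_rot: [0.0, -0.702, 0.712, -0.001]
contact_force: [-0.2, -0.8, -6.2]
width: 0.0407
```

Call:
send_rows:
  plan:
    - {"linear":[0,0,0],"delta_rot":[0,0,0],"fingers":0.03}

```text
clock: 12.72
position: [0.5216, -0.3021, 0.0793]
ee_rot: [0.0, -0.702, 0.712, -0.001]
contact_force: [-0.9, 0.6, -7.2]
width: 0.0405
```

Call:
send_rows:
  plan:
    - {"linear":[0,0,0.002],"delta_rot":[0,0,0],"fingers":0.03}
    - {"linear":[0,0,0.002],"delta_rot":[0,0,0],"fingers":0.03}

```text
clock: 12.88
position: [0.5221, -0.3024, 0.0757]
ee_rot: [0.0, -0.702, 0.712, -0.002]
contact_force: [-0.2, 0.0, -7.0]
width: 0.0401
```

Call:
send_rows:
  plan:
    - {"linear":[0,0,0.0015],"delta_rot":[0,0,0],"fingers":0.03}

```text
clock: 12.97
position: [0.5222, -0.3025, 0.0741]
ee_rot: [0.0, -0.702, 0.712, -0.002]
contact_force: [0.0, 0.6, 0.1]
width: 0.0405
```

The rollers now carry the weight (the 7 N load dropped to 0). Releasing gradually.

Call:
send_rows:
  plan:
    - {"linear":[0,0,0.0003],"delta_rot":[0,0,0],"fingers":0.03}
    - {"linear":[0,0,0],"delta_rot":[0,0,0],"fingers":0.042}
    - {"linear":[0,0,0],"delta_rot":[0,0,0],"fingers":0.046}
    - {"linear":[0,0,0],"delta_rot":[0,0,0],"fingers":0.052}
    - {"linear":[0,0,0],"delta_rot":[0,0,0],"fingers":0.058}
    - {"linear":[0,0,0],"delta_rot":[0,0,0],"fingers":0.058}
  force: 20

```text
clock: 13.47
position: [0.5253, -0.3046, 0.0782]
ee_rot: [0.001, -0.702, 0.712, -0.007]
contact_force: [-0.4, 0.1, 0.0]
width: 0.0582
```

Run:
```python
from h import *
go([.5212,-.3025,.20],-1.586)
```

```text
lin [-0.0011  0.0028 -0.1218] rot [-0.6454 -0.4659  0.0536] clk 13.4667 F [-0.3844  0.1264  0.0251] w 0.05819134953776501 pos [ 0.5253 -0.3046  0.0782]
```

Call:
send_rows:
  plan:
    - {"linear":[-0.001,0.001,-0.01],"delta_rot":[-0.2,-0.2,0],"fingers":0.058}
    - {"linear":[0,0.001,-0.015],"delta_rot":[-0.2,-0.1,0],"fingers":0.058}
    - {"linear":[0,0,-0.02],"delta_rot":[0,0,0],"fingers":0.058}
    - {"linear":[0,0,-0.03],"delta_rot":[0,0,0],"fingers":0.058}
    - {"linear":[0,0,-0.035],"delta_rot":[0,0,0],"fingers":0.058}
    - {"linear":[0,0,-0.035],"delta_rot":[0,0,0],"fingers":0.058}
    - {"linear":[0,0,-0.015],"delta_rot":[0,0,0],"fingers":0.058}
    - {"linear":[0,0,0],"delta_rot":[0,0,0],"fingers":0.045}
    - {"linear":[0,0,0],"delta_rot":[0,0,0],"fingers":0.045}

```text
clock: 14.22
position: [0.5233, -0.3041, 0.248]
ee_rot: [0.001, -0.702, 0.712, -0.005]
contact_force: [-0.0, -0.0, -0.0]
width: 0.0451
```

Run:
```python
from h import *
b=[.5493,-.0476,.138]; T=W(b,[[.045-.115,0,.121]])[0]; print("tab",T)
go([T[0],T[1],.24],.138-np.pi/2)
t=manip.get_image("top"); s=manip.get_image("scene")
print(proj("top",W([.5177,-.3013,-.0154],[[a,0,z] for a in(-.07,-.064,.064,.07) for z in (.07,.107)])))
cv2.imwrite("pics/d.png",np.hstack([cv2.resize(t[180:280,395:461],None,fx=6,fy=6,interpolation=3),cv2.resize(s[170:270,188:254],None,fx=6,fy=6,interpolation=3)])[:,:,::-1])
```

```text
tab [ 0.48   -0.0572  0.121 ]
lin [-0.2462  0.047   0.0061] rot [-0.4546 -0.3987 -8.7593] clk 14.2167 F [-0.0286 -0.0267 -0.0357] w 0.045134294612209906 pos [ 0.5233 -0.3041  0.248 ]
[[432.0219 267.6048]
 [435.0968 267.9136]
 [432.0192 265.499 ]
 [435.0936 265.7466]
 [431.9629 220.733 ]
 [435.025  219.6846]
 [431.9603 218.642 ]
 [435.0217 217.5333]]
```

View pics/d.png

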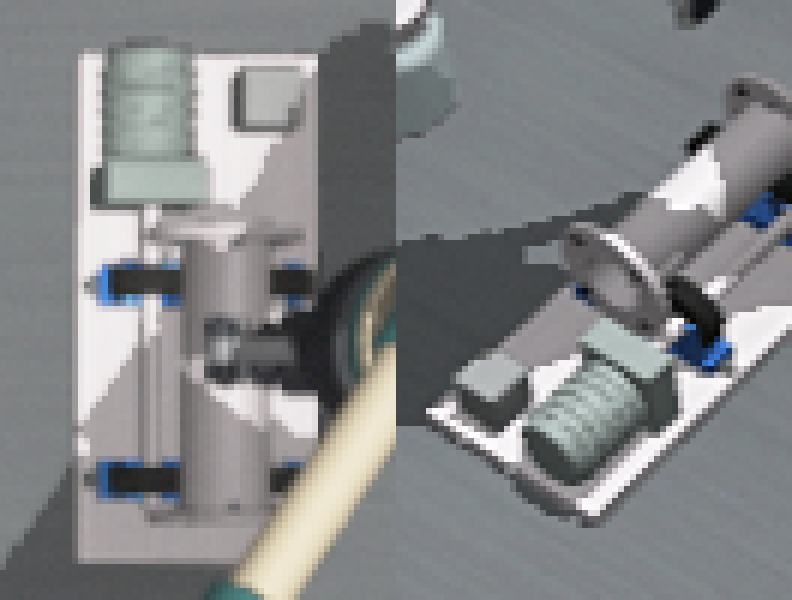

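Spool1 lies on all four rollers. The top-view flange rims are at rows 216–220 and 264–267, matching the prediction, so they are beyond both stands and released. Next, the hood tab.

Call:
send_rows:
  plan:
    - {"linear":[-0.015,0.003,0],"delta_rot":[-0.2,-0.2,-3],"fingers":0.045}
    - {"linear":[-0.03,0.004,0],"delta_rot":[-0.2,-0.2,-3],"fingers":0.045}
    - {"linear":[-0.035,0.005,0],"delta_rot":[0,0,-2],"fingers":0.045}
    - {"linear":[-0.035,0.004,0],"delta_rot":[0,0,0],"fingers":0.045}
    - {"linear":[-0.035,0.003,0],"delta_rot":[0,0,0],"fingers":0.045}
    - {"linear":[-0.035,0.003,0],"delta_rot":[0,0,0],"fingers":0.045}
    - {"linear":[-0.025,0.002,0],"delta_rot":[0,0,0],"fingers":0.045}
    - {"linear":[-0.015,0,0],"delta_rot":[0,0,0],"fingers":0.045}
    - {"linear":[-0.005,0,0],"delta_rot":[0,0,0],"fingers":0.045}
    - {"linear":[0,0,0],"delta_rot":[0,0,0],"fingers":0.045}
    - {"linear":[0,0,0],"delta_rot":[0,0,0],"fingers":0.045}

```text
clock: 15.23
position: [0.463, -0.0664, 0.2253]
ee_rot: [0.006, 0.751, -0.66, -0.02]
contact_force: [-1.2, 0.8, -0.6]
width: 0.0448
```

Run:
```python
from h import *
go([.48,-.0572,.175],.138-np.pi/2)
```

```text
lin [-0.0059 -0.0198  0.0498] rot [ 2.0355  1.2533 -0.5618] clk 15.2333 F [-1.1972  0.8175 -0.5817] w 0.04479483519922917 pos [ 0.463  -0.0664  0.2253]
```

Call:
send_rows:
  plan:
    - {"linear":[-0.003,-0.01,0.012],"delta_rot":[1,0.6,-0.3],"fingers":0.045}
    - {"linear":[-0.003,-0.01,0.012],"delta_rot":[1,0.6,-0.3],"fingers":0.045}
    - {"linear":[0,0,0.012],"delta_rot":[0,0,0],"fingers":0.045}
    - {"linear":[0,0,0],"delta_rot":[0,0,0],"fingers":0.045}
    - {"linear":[0,0,0],"delta_rot":[0,0,0],"fingers":0.045}

```text
clock: 15.65
position: [0.4839, -0.0634, 0.1854]
ee_rot: [0.001, 0.753, -0.658, 0.001]
contact_force: [0.3, 0.6, -0.2]
width: 0.0449
```

Run:
```python
from h import *
go([.48,-.0572,.124],.138-np.pi/2)
```

```text
lin [-0.0069  0.003   0.0614] rot [ 0.0686 -0.1549 -0.2427] clk 15.65 F [ 0.3137  0.6342 -0.1743] w 0.044886853597661626 pos [ 0.4839 -0.0634  0.1854]
```

Call:
send_rows:
  plan:
    - {"linear":[-0.0035,0.0015,0.005],"delta_rot":[0,0,-0.1],"fingers":0.045}
    - {"linear":[-0.0035,0.0015,0.01],"delta_rot":[0,0,-0.1],"fingers":0.045}
    - {"linear":[0,0,0.014],"delta_rot":[0,0,0],"fingers":0.045}
    - {"linear":[0,0,0.012],"delta_rot":[0,0,0],"fingers":0.045}
    - {"linear":[0,0,0.004],"delta_rot":[0,0,0],"fingers":0.045}
    - {"linear":[0,0,0],"delta_rot":[0,0,0],"fingers":0.045}

```text
clock: 16.15
position: [0.482, -0.0607, 0.1406]
ee_rot: [0.001, 0.752, -0.659, 0.003]
contact_force: [0.1, 0.8, 0.4]
width: 0.0452
```

Run:
```python
from h import *
go([.48,-.0572,.124],.138-np.pi/2)
```

```text
lin [-0.0038  0.0016  0.0165] rot [-0.1676 -0.3133 -0.329 ] clk 16.15 F [0.14   0.8093 0.4357] w 0.04518035262858596 pos [ 0.482  -0.0607  0.1406]
```

Call:
send_rows:
  plan:
    - {"linear":[-0.002,0.001,0.006],"delta_rot":[0,-0.2,-0.2],"fingers":0.045}
    - {"linear":[-0.0015,0.0005,0.006],"delta_rot":[0,-0.1,-0.1],"fingers":0.045}
    - {"linear":[0,0,0.003],"delta_rot":[0,0,0],"fingers":0.045}
    - {"linear":[0,0,0],"delta_rot":[0,0,0],"fingers":0.034}
    - {"linear":[0,0,0],"delta_rot":[0,0,0],"fingers":0.028}
    - {"linear":[0,0,0],"delta_rot":[0,0,0],"fingers":0.02}
    - {"linear":[0,0,0],"delta_rot":[0,0,0],"fingers":0.015}
    - {"linear":[0,0,0],"delta_rot":[0,0,0],"fingers":0.015}
  force: 25

```text
clock: 16.82
position: [0.4814, -0.0585, 0.1264]
ee_rot: [-0.002, 0.754, -0.656, 0.003]
contact_force: [0.8, -0.6, -1.6]
width: 0.0234
```

Run:
```python
from h import *
go([.48,-.0572,.124],.138-np.pi/2)
```

```text
lin [-0.0015  0.0012  0.0024] rot [-0.3628 -0.1505  0.0429] clk 16.8167 F [ 0.835  -0.5527 -1.5688] w 0.023362438814059024 pos [ 0.4814 -0.0585  0.1264]
```

Call:
send_rows:
  plan:
    - {"linear":[0,-0.0056,-0.0112],"delta_rot":[0,0,0],"fingers":0.015}
    - {"linear":[0,-0.0067,-0.0106],"delta_rot":[0,0,0],"fingers":0.015}
    - {"linear":[0,-0.0077,-0.0099],"delta_rot":[0,0,0],"fingers":0.015}
    - {"linear":[0,-0.0086,-0.0091],"delta_rot":[0,0,0],"fingers":0.015}

```text
clock: 17.15
position: [0.5071, -0.0546, 0.1654]
ee_rot: [0.001, 0.755, -0.656, 0.0]
contact_force: [0.2, -0.6, -4.9]
width: 0.0234
```

```bash
cat >> h.py <<'E'
B=[.5493,-.0476,.138]
def hood(th2):
    s=manip.get_state(); p=s["position"]; c,n=np.cos(B[2]),np.sin(B[2])
    x=(p[0]-B[0])*c+(p[1]-B[1])*n-.045; y=-(p[0]-B[0])*n+(p[1]-B[1])*c; z=p[2]-.0054-.071
    th=np.arctan2(z,-x)-np.arctan2(.05,.115)
    print("th",th,"r",np.hypot(x,z),"y",y,"of .1254")
    X=np.array([-.115*np.cos(th2)+.05*np.sin(th2),0,.115*np.sin(th2)+.05*np.cos(th2)+.0764])+[.045,0,0]
    go(W(B,X)[0],B[2]-np.pi/2)
E
python3 -c "
from h import *
hood(.5)"
```

```text
th 0.3821531445122246 r 0.12498410435114653 y -0.0011533276300939631 of .1254
lin [-0.0011 -0.0108 -0.01  ] rot [ 0.0591 -0.102   0.1017] clk 17.15 F [ 0.172  -0.558  -4.8544] w 0.023435574958793125 pos [ 0.5071 -0.0546  0.1654]
```

Following the arc well. Continuing.

Call:
send_rows:
  plan:
    - {"linear":[0,-0.009,-0.0087],"delta_rot":[0,0,0],"fingers":0.015}
    - {"linear":[0,-0.0098,-0.0078],"delta_rot":[0,0,0],"fingers":0.015}
    - {"linear":[0,-0.0105,-0.0068],"delta_rot":[0,0,0],"fingers":0.015}
    - {"linear":[0,-0.0111,-0.0057],"delta_rot":[0,0,0],"fingers":0.015}

```text
clock: 17.48
position: [0.5454, -0.0489, 0.1929]
ee_rot: [0.004, 0.755, -0.655, -0.003]
contact_force: [-0.9, -2.3, -5.1]
width: 0.0234
```

```bash
python3 -c "
from h import *
hood(1.0)"
```

```text
th 0.7624372514180074 r 0.12640472856112459 y -0.000707562691932329 of .1254
lin [-0.0006 -0.0289 -0.0076] rot [ 0.5521 -0.0611  0.1947] clk 17.4833 F [-0.9348 -2.3492 -5.1477] w 0.023357957415002295 pos [ 0.5454 -0.0489  0.1929]
```

Call:
send_rows:
  plan:
    - {"linear":[0,-0.0117,-0.0035],"delta_rot":[0.3,0,0],"fingers":0.015}
    - {"linear":[0,-0.0121,-0.0022],"delta_rot":[0.2,0,0],"fingers":0.015}
    - {"linear":[0,-0.0124,-0.001],"delta_rot":[0,0,0],"fingers":0.015}
    - {"linear":[0,-0.0125,0],"delta_rot":[0,0,0],"fingers":0.015}

```text
clock: 17.82
position: [0.5882, -0.0425, 0.2016]
ee_rot: [0.007, 0.756, -0.655, -0.005]
contact_force: [-3.5, -1.5, 3.9]
width: 0.0234
```

```bash
python3 -c "
from h import *
hood(1.4)"
```

```text
th 1.1147466412469615 r 0.12528992089290625 y -0.00029357870061019493 of .1254
lin [-0.0001 -0.0355  0.0027] rot [ 0.9901 -0.07    0.3017] clk 17.8167 F [-3.4794 -1.5062  3.9382] w 0.02341347702925261 pos [ 0.5882 -0.0425  0.2016]
```

Call:
send_rows:
  plan:
    - {"linear":[0,-0.0125,0.0006],"delta_rot":[0.4,0,0.1],"fingers":0.015}
    - {"linear":[0,-0.0124,0.0018],"delta_rot":[0.3,0,0.1],"fingers":0.015}
    - {"linear":[0,-0.012,0.003],"delta_rot":[0.2,0,0.1],"fingers":0.015}
    - {"linear":[0,-0.01,0.0036],"delta_rot":[0,0,0],"fingers":0.015}
    - {"linear":[0,-0.002,0.001],"delta_rot":[0,0,0],"fingers":0.015}
    - {"linear":[0,0,0],"delta_rot":[0,0,0],"fingers":0.015}

```text
clock: 18.32
position: [0.6398, -0.0348, 0.1927]
ee_rot: [0.001, 0.754, -0.657, -0.001]
contact_force: [-1.6, -0.8, 5.0]
width: 0.0234
```

```bash
python3 -c "
from h import *
hood(1.6)"
```

```text
th 1.5405006428592953 r 0.12518506826594156 y 0.00024377165401353977 of .1254
lin [ 0.0002 -0.0069  0.0028] rot [ 0.1659 -0.0584  0.0085] clk 18.3167 F [-1.5993 -0.8457  5.0128] w 0.023392656638621317 pos [ 0.6398 -0.0348  0.1927]
```

Call:
send_rows:
  plan:
    - {"linear":[0,-0.006,0.0025],"delta_rot":[0.1,0,0],"fingers":0.015}
    - {"linear":[0,0,0],"delta_rot":[0,0,0],"fingers":0.03}
    - {"linear":[0,0,0],"delta_rot":[0,0,0],"fingers":0.045}
    - {"linear":[0,0,0],"delta_rot":[0,0,0],"fingers":0.045}
    - {"linear":[0,0,0],"delta_rot":[0,0,0],"fingers":0.045}
    - {"linear":[0,0,-0.01],"delta_rot":[0,0,0],"fingers":0.045}
    - {"linear":[0,0,-0.02],"delta_rot":[0,0,0],"fingers":0.045}
    - {"linear":[0,0,-0.03],"delta_rot":[0,0,0],"fingers":0.045}
    - {"linear":[0,0,-0.03],"delta_rot":[0,0,0],"fingers":0.045}
    - {"linear":[0,0,-0.01],"delta_rot":[0,0,0],"fingers":0.045}
    - {"linear":[0,0,0],"delta_rot":[0,0,0],"fingers":0.045}

```text
clock: 19.23
position: [0.6458, -0.0332, 0.2924]
ee_rot: [0.0, 0.754, -0.657, -0.001]
contact_force: [0.4, 0.2, 0.1]
width: 0.0447
```

Run:
```python
from h import *
s=manip.get_state();print(s["position"])
P=W(B,[[.005,-.055,.27]])[0]; go(P,B[2]-np.pi/2)
```

```text
[ 0.6458 -0.0332  0.2924]
lin [0.0561 0.0925 0.0225] rot [ 0.1266  0.0927 -0.0659] clk 19.2333 F [0.381  0.16   0.1379] w 0.04473833682353441 pos [ 0.6458 -0.0332  0.2924]
```

Call:
send_rows:
  plan:
    - {"linear":[0.008,0.013,0],"delta_rot":[0,0,0],"fingers":0}
    - {"linear":[0.014,0.023,0],"delta_rot":[0,0,0],"fingers":0}
    - {"linear":[0.015,0.025,0],"delta_rot":[0,0,0],"fingers":0}
    - {"linear":[0.012,0.02,0],"delta_rot":[0,0,0],"fingers":0}
    - {"linear":[0.006,0.01,0],"delta_rot":[0,0,0],"fingers":0}
    - {"linear":[0,0,0],"delta_rot":[0,0,0],"fingers":0}
    - {"linear":[0,0,0],"delta_rot":[0,0,0],"fingers":0}

```text
clock: 19.82
position: [0.5557, -0.103, 0.2898]
ee_rot: [0.001, 0.754, -0.657, -0.003]
contact_force: [0.5, 0.1, -0.2]
width: -0.0002
```

Run:
```python
from h import *
P=W(B,[[.005,-.057,.13]])[0]; go(P,B[2]-np.pi/2)
```

```text
lin [ 0.0017 -0.0071  0.1598] rot [ 0.2709  0.1513 -0.0125] clk 19.8167 F [ 0.5041  0.1486 -0.1581] w -0.0002312502900143945 pos [ 0.5557 -0.103   0.2898]
```

Call:
send_rows:
  plan:
    - {"linear":[0.001,-0.0035,0.015],"delta_rot":[0.1,0.1,0],"fingers":0}
    - {"linear":[0.001,-0.0035,0.025],"delta_rot":[0.1,0,0],"fingers":0}
    - {"linear":[0,0,0.03],"delta_rot":[0,0,0],"fingers":0}
    - {"linear":[0,0,0.03],"delta_rot":[0,0,0],"fingers":0}
    - {"linear":[0,0,0.015],"delta_rot":[0,0,0],"fingers":0}
    - {"linear":[0,0,0.005],"delta_rot":[0,0,0],"fingers":0}
    - {"linear":[0,0,0],"delta_rot":[0,0,0],"fingers":0}

```text
clock: 20.4
position: [0.5703, -0.1004, 0.1653]
ee_rot: [-0.004, 0.755, -0.656, 0.002]
contact_force: [-0.1, 0.1, 0.4]
width: -0.0001
```

Run:
```python
from h import *
P=W(B,[[.005,-.057,.13]])[0]; go(P,B[2]-np.pi/2)
```

```text
lin [0.0019 0.0089 0.0352] rot [-0.4741  0.099   0.1304] clk 20.4 F [-0.098   0.0657  0.3758] w -0.00013105171914254947 pos [ 0.5703 -0.1004  0.1653]
```

Call:
send_rows:
  plan:
    - {"linear":[0.001,0.0045,0.008],"delta_rot":[-0.2,0,0],"fingers":0}
    - {"linear":[0.001,0.0044,0.01],"delta_rot":[-0.2,0,0],"fingers":0}
    - {"linear":[0,0,0.01],"delta_rot":[0,0,0],"fingers":0}
    - {"linear":[0,0,0.003],"delta_rot":[0,0,0],"fingers":0}
    - {"linear":[0,0,0],"delta_rot":[0,0,0],"fingers":0}

```text
clock: 20.82
position: [0.5644, -0.1035, 0.134]
ee_rot: [-0.002, 0.755, -0.655, 0.002]
contact_force: [0.4, 0.6, 0.1]
width: -0.0002
```

Run:
```python
from h import *
P=W(B,[[.005,-.005,.13]])[0]; go(P,B[2]-np.pi/2)
```

```text
lin [-0.0524  0.0021  0.004 ] rot [-0.3567 -0.0157  0.209 ] clk 20.8167 F [0.3746 0.5698 0.1351] w -0.0001705198538408322 pos [ 0.5644 -0.1035  0.134 ]
```

Now push toward box +y (tool -x), gently at the end.

Call:
send_rows:
  plan:
    - {"linear":[-0.005,0.001,0.001],"delta_rot":[-0.1,0,0],"fingers":0}
    - {"linear":[-0.008,0.001,0.001],"delta_rot":[0,0,0],"fingers":0}
    - {"linear":[-0.008,0,0],"delta_rot":[0,0,0],"fingers":0}
    - {"linear":[-0.008,0,0],"delta_rot":[0,0,0],"fingers":0}
    - {"linear":[-0.007,0,0],"delta_rot":[0,0,0],"fingers":0}
    - {"linear":[-0.004,0,0],"delta_rot":[0,0,0],"fingers":0}
    - {"linear":[-0.002,0,0],"delta_rot":[0,0,0],"fingers":0}

```text
clock: 21.4
position: [0.5589, -0.0628, 0.1373]
ee_rot: [-0.001, 0.756, -0.655, 0.009]
contact_force: [-0.5, -1.2, -0.2]
width: -0.0001
```

Run:
```python
from h import *
P=W(B,[[.005,-.005,.13]])[0]; go(P,B[2]-np.pi/2)
```

```text
lin [-0.0115  0.0024  0.0072] rot [-0.7667 -0.6856  0.2919] clk 21.4 F [-0.5482 -1.1533 -0.1871] w -7.49868076901256e-05 pos [ 0.5589 -0.0628  0.1373]
```

Call:
send_rows:
  plan:
    - {"linear":[-0.004,0.001,0.003],"delta_rot":[-0.3,-0.3,0.1],"fingers":0}
    - {"linear":[-0.004,0.001,0.003],"delta_rot":[-0.2,-0.3,0.1],"fingers":0}
    - {"linear":[-0.003,0,0.002],"delta_rot":[0,0,0],"fingers":0}
    - {"linear":[-0.002,0,0],"delta_rot":[0,0,0],"fingers":0}

```text
clock: 21.73
position: [0.5556, -0.0481, 0.1289]
ee_rot: [-0.002, 0.755, -0.656, 0.002]
contact_force: [0.8, -2.0, -0.6]
width: 0.0001
```

Run:
```python
from h import *
P=W(B,[[.005,-.005,.13]])[0]; go(P,B[2]-np.pi/2)
```

```text
lin [ 0.0036  0.0012 -0.0011] rot [-0.3682 -0.0227  0.0923] clk 21.7333 F [ 0.7662 -1.9693 -0.6238] w 9.33607112046913e-05 pos [ 0.5556 -0.0481  0.1289]
```

Call:
send_rows:
  plan:
    - {"linear":[-0.003,0,0],"delta_rot":[0,0,0],"fingers":0}
    - {"linear":[-0.003,0,0],"delta_rot":[0,0,0],"fingers":0}

```text
clock: 21.9
position: [0.5556, -0.0467, 0.1287]
ee_rot: [0.001, 0.756, -0.655, 0.006]
contact_force: [-0.1, -11.4, 2.8]
width: -0.0002
```

Call:
send_rows:
  plan:
    - {"linear":[-0.003,0,0],"delta_rot":[0,0,0],"fingers":0}

```text
clock: 21.98
position: [0.5556, -0.0467, 0.1288]
ee_rot: [0.004, 0.756, -0.654, 0.008]
contact_force: [-0.6, -9.3, 0.8]
width: -0.0002
```

It has hit a firm stop: 11 N with no further travel. I'll back off, rise and check.

Call:
send_rows:
  plan:
    - {"linear":[0.006,0,0],"delta_rot":[0,0,0],"fingers":0}
    - {"linear":[0.01,0,0],"delta_rot":[0,0,0],"fingers":0}
    - {"linear":[0.005,0,-0.01],"delta_rot":[0,0,0],"fingers":0}
    - {"linear":[0,0,-0.025],"delta_rot":[0,0,0],"fingers":0}
    - {"linear":[0,0,-0.035],"delta_rot":[0,0,0],"fingers":0}
    - {"linear":[0,0,-0.035],"delta_rot":[0,0,0],"fingers":0.03}
    - {"linear":[0,0,-0.035],"delta_rot":[0,0,0],"fingers":0.045}
    - {"linear":[0,0,-0.02],"delta_rot":[0,0,0],"fingers":0.045}
    - {"linear":[0,0,0],"delta_rot":[0,0,0],"fingers":0.045}

```text
clock: 22.73
position: [0.5555, -0.0667, 0.2951]
ee_rot: [0.003, 0.755, -0.656, 0.001]
contact_force: [-0.4, -0.4, 0.5]
width: 0.0446
```

Run:
```python
from h import *
hood(1.58)
t=manip.get_image("top"); s=manip.get_image("scene")
for n in("top","scene"): print(n,"armed/off tip",proj(n,W(B,[[.005,.0217,.115],[.005,-.0217,.115],[.005,0,.07]])))
cv2.imwrite("pics/e.png",np.hstack([cv2.resize(t[180:280,300:380],None,fx=5,fy=5,interpolation=3),cv2.resize(s[190:290,250:330],None,fx=5,fy=5,interpolation=3)])[:,:,::-1])
```

```text
th 0.9729952846690121 r 0.22262104227904017 y -0.019777736288146587 of .1254
lin [-0.0201 -0.0931  0.1037] rot [ 0.2391 -0.3238  0.1491] clk 22.7333 F [-0.4177 -0.3774  0.5252] w 0.044595994990738255 pos [ 0.5555 -0.0667  0.2951]
top armed/off tip [[335.678  231.3107]
 [351.211  229.0182]
 [342.8525 231.0815]]
scene armed/off tip [[300.3278 238.1267]
 [287.5235 232.9955]
 [294.3983 244.8079]]
```

View pics/e.png

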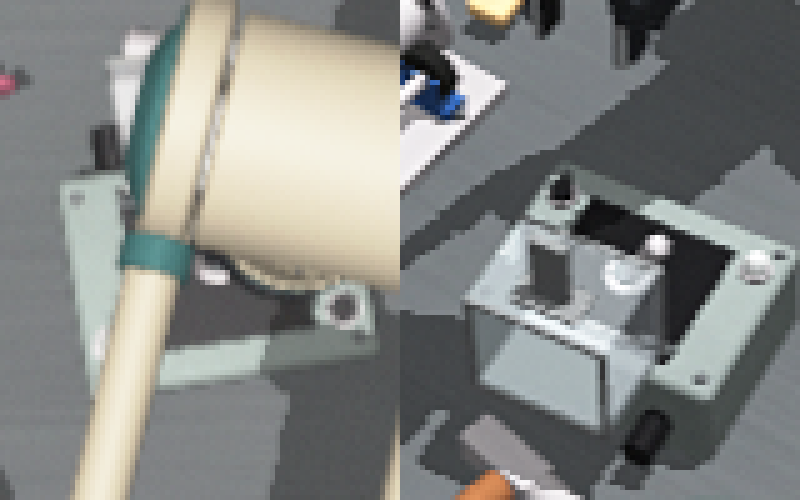

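Scene-view toggle tip is at (301.4,238.6), against a predicted armed position of (300.3,238.1), so it is fully over. The hood stands open with its tab upright. I'll regrip the tab and close it.

Call:
send_rows:
  plan:
    - {"linear":[-0.003,-0.013,0],"delta_rot":[0.1,-0.1,0],"fingers":0.045}
    - {"linear":[-0.005,-0.023,0],"delta_rot":[0.1,-0.1,0],"fingers":0.045}
    - {"linear":[-0.005,-0.025,0],"delta_rot":[0,-0.1,0],"fingers":0.045}
    - {"linear":[-0.004,-0.02,0],"delta_rot":[0,0,0],"fingers":0.045}
    - {"linear":[-0.003,-0.01,0],"delta_rot":[0,0,0],"fingers":0.045}
    - {"linear":[0,0,0],"delta_rot":[0,0,0],"fingers":0.045}
    - {"linear":[0,0,0],"delta_rot":[0,0,0],"fingers":0.045}

```text
clock: 23.42
position: [0.6365, -0.0322, 0.2768]
ee_rot: [0.008, 0.754, -0.657, -0.015]
contact_force: [1.2, 0.2, 0.7]
width: 0.0446
```

```bash
python3 -c "
from h import *
hood(1.59)"
```

```text
th 1.374241383260871 r 0.20506318953026903 y 0.003249592905155939 of .1254
lin [ 0.0043 -0.0115  0.086 ] rot [1.8088 0.7018 0.0007] clk 23.4167 F [1.1758 0.1533 0.7117] w 0.044611628083747745 pos [ 0.6365 -0.0322  0.2768]
```

Call:
send_rows:
  plan:
    - {"linear":[0.002,-0.005,0.005],"delta_rot":[0.9,0.4,0],"fingers":0.045}
    - {"linear":[0.002,-0.005,0.01],"delta_rot":[0.8,0.3,0],"fingers":0.045}
    - {"linear":[0,0,0.01],"delta_rot":[0,0,0],"fingers":0.045}
    - {"linear":[0,0,0.005],"delta_rot":[0,0,0],"fingers":0.045}
    - {"linear":[0,0,0],"delta_rot":[0,0,0],"fingers":0.045}

```text
clock: 23.83
position: [0.6402, -0.036, 0.242]
ee_rot: [0.004, 0.754, -0.657, -0.005]
contact_force: [0.7, -0.0, 0.4]
width: 0.0451
```

```bash
python3 -c "
from h import *
hood(1.59)"
```

```text
th 1.435189742109551 r 0.17202635824488832 y -0.0009966129500453402 of .1254
lin [-0.0009 -0.0062  0.0515] rot [ 0.6815  0.1041 -0.0686] clk 23.8333 F [ 0.7034 -0.0391  0.3678] w 0.04510345903264376 pos [ 0.6402 -0.036   0.242 ]
```

Call:
send_rows:
  plan:
    - {"linear":[0,-0.003,0.008],"delta_rot":[0.4,0,0],"fingers":0.045}
    - {"linear":[0,-0.003,0.012],"delta_rot":[0.3,0,0],"fingers":0.045}
    - {"linear":[0,0,0.012],"delta_rot":[0,0,0],"fingers":0.045}
    - {"linear":[0,0,0.01],"delta_rot":[0,0,0],"fingers":0.045}
    - {"linear":[0,0,0.004],"delta_rot":[0,0,0],"fingers":0.045}
    - {"linear":[0,0,0],"delta_rot":[0,0,0],"fingers":0.045}

```text
clock: 24.33
position: [0.6449, -0.0357, 0.1941]
ee_rot: [-0.001, 0.753, -0.658, 0.0]
contact_force: [-1.0, -0.5, -0.3]
width: 0.0449
```

```bash
python3 -c "
from h import *
hood(1.59)"
```

```text
th 1.5721089542936286 r 0.12842987435962366 y -0.0013774063808769336 of .1254
lin [-0.0014 -0.0008  0.0037] rot [-0.1243  0.0962 -0.1354] clk 24.3333 F [-0.9638 -0.4794 -0.2977] w 0.04485599400696732 pos [ 0.6449 -0.0357  0.1941]
```

Call:
send_rows:
  plan:
    - {"linear":[-0.001,0,0.003],"delta_rot":[0,0,0],"fingers":0.035}
    - {"linear":[0,0,0],"delta_rot":[0,0,0],"fingers":0.028}
    - {"linear":[0,0,0],"delta_rot":[0,0,0],"fingers":0.015}
    - {"linear":[0,0,0],"delta_rot":[0,0,0],"fingers":0.015}
    - {"linear":[0,0,0],"delta_rot":[0,0,0],"fingers":0.015}

```text
clock: 24.75
position: [0.645, -0.034, 0.1915]
ee_rot: [-0.002, 0.754, -0.657, 0.0]
contact_force: [-0.1, 0.5, -2.4]
width: 0.0234
```

Call:
send_rows:
  plan:
    - {"linear":[0,0.0118,-0.0042],"delta_rot":[0,0,0],"fingers":0.015}
    - {"linear":[0,0.0122,-0.003],"delta_rot":[0,0,0],"fingers":0.015}
    - {"linear":[0,0.0124,-0.0018],"delta_rot":[0,0,0],"fingers":0.015}
    - {"linear":[0,0.0125,-0.0005],"delta_rot":[0,0,0],"fingers":0.015}

```text
clock: 25.08
position: [0.6002, -0.0407, 0.2022]
ee_rot: [-0.007, 0.754, -0.657, 0.005]
contact_force: [3.2, 0.8, -4.1]
width: 0.0234
```

```bash
python3 -c "
from h import *
hood(1.0)"
```

```text
th 1.2110078626642373 r 0.12592716224042538 y -0.00017275660287506718 of .1254
lin [-0.0001  0.0264  0.0015] rot [-0.9773  0.0349 -0.0578] clk 25.0833 F [ 3.1721  0.848  -4.1499] w 0.02343447012261306 pos [ 0.6002 -0.0407  0.2022]
```

Call:
send_rows:
  plan:
    - {"linear":[0,0.0125,0.0005],"delta_rot":[-0.4,0,0],"fingers":0.015}
    - {"linear":[0,0.0125,0.0018],"delta_rot":[-0.4,0,0],"fingers":0.015}
    - {"linear":[0,0.0122,0.003],"delta_rot":[-0.2,0,0],"fingers":0.015}
    - {"linear":[0,0.0117,0.0042],"delta_rot":[0,0,0],"fingers":0.015}

```text
clock: 25.42
position: [0.5503, -0.0482, 0.1954]
ee_rot: [-0.004, 0.754, -0.657, 0.004]
contact_force: [3.4, 0.5, -3.9]
width: 0.0237
```

```bash
python3 -c "
from h import *
hood(.5)"
```

```text
th 0.8055963771486189 r 0.12689766137950234 y -0.0007034796222250452 of .1254
lin [-0.0007  0.0331  0.0196] rot [-0.6562 -0.0921 -0.0563] clk 25.4167 F [ 3.3505  0.4882 -3.8722] w 0.0236511245036502 pos [ 0.5503 -0.0482  0.1954]
```

Call:
send_rows:
  plan:
    - {"linear":[0,0.0113,0.0058],"delta_rot":[-0.3,0,0],"fingers":0.015}
    - {"linear":[0,0.0108,0.0066],"delta_rot":[-0.3,0,0],"fingers":0.015}
    - {"linear":[0,0.0102,0.0075],"delta_rot":[-0.2,0,0],"fingers":0.015}
    - {"linear":[0,0.0094,0.0084],"delta_rot":[0,0,0],"fingers":0.015}

```text
clock: 25.75
position: [0.508, -0.0545, 0.1707]
ee_rot: [-0.003, 0.754, -0.657, 0.005]
contact_force: [3.6, 1.3, -1.7]
width: 0.023
```

```bash
python3 -c "
from h import *
hood(0)"
```

```text
th 0.41627788413718203 r 0.12816422321806065 y -0.0011594905234981034 of .1254
lin [-0.0013  0.0287  0.0439] rot [-0.634  -0.2674 -0.035 ] clk 25.75 F [ 3.6272  1.2625 -1.7421] w 0.022967425492088567 pos [ 0.508  -0.0545  0.1707]
```

Call:
send_rows:
  plan:
    - {"linear":[0,0.0082,0.0096],"delta_rot":[-0.3,0,0],"fingers":0.015}
    - {"linear":[0,0.0074,0.0105],"delta_rot":[-0.2,0,0],"fingers":0.015}
    - {"linear":[0,0.0064,0.0108],"delta_rot":[0,0,0],"fingers":0.015}
    - {"linear":[0,0.003,0.006],"delta_rot":[0,0,0],"fingers":0.015}
    - {"linear":[0,0,0],"delta_rot":[0,0,0],"fingers":0.015}

```text
clock: 26.17
position: [0.4806, -0.0586, 0.1367]
ee_rot: [-0.002, 0.754, -0.657, 0.007]
contact_force: [5.7, 2.0, -4.5]
width: 0.0238
```

```bash
python3 -c "
from h import *
hood(0)"
```

```text
th 0.07441650661287308 r 0.12946202997991743 y -0.00149046264142403 of .1254
lin [-0.0016  0.0006  0.0103] rot [-0.7672 -0.4562 -0.0436] clk 26.1667 F [ 5.7429  2.0476 -4.4711] w 0.023811275640859247 pos [ 0.4806 -0.0586  0.1367]
```

Nearly closed. I'll press down softly until it seats, watching the force.

Call:
send_rows:
  plan:
    - {"linear":[0,-0.001,0.005],"delta_rot":[-0.3,-0.2,0],"fingers":0.015}
    - {"linear":[0,-0.001,0.005],"delta_rot":[-0.2,-0.2,0],"fingers":0.015}
    - {"linear":[0,0,0.003],"delta_rot":[0,0,0],"fingers":0.015}

```text
clock: 26.42
position: [0.4761, -0.0593, 0.1248]
ee_rot: [0.003, 0.755, -0.656, -0.002]
contact_force: [1.2, 2.0, 14.5]
width: 0.0235
```

Call:
send_rows:
  plan:
    - {"linear":[0,0,0.003],"delta_rot":[0,0,0],"fingers":0.015}
    - {"linear":[0,0,0.003],"delta_rot":[0,0,0],"fingers":0.015}

```text
clock: 26.58
position: [0.4762, -0.0594, 0.1242]
ee_rot: [0.003, 0.755, -0.656, -0.001]
contact_force: [-6.9, 1.9, 27.4]
width: 0.0232
```

Call:
send_rows:
  plan:
    - {"linear":[0,0,0],"delta_rot":[0,0,0],"fingers":0.015}
    - {"linear":[0,0,0],"delta_rot":[0,0,0],"fingers":0.03}
    - {"linear":[0,0,0],"delta_rot":[0,0,0],"fingers":0.045}
    - {"linear":[0,0,0],"delta_rot":[0,0,0],"fingers":0.045}
    - {"linear":[0,0,0],"delta_rot":[0,0,0],"fingers":0.045}

```text
clock: 27.0
position: [0.476, -0.0595, 0.126]
ee_rot: [0.003, 0.754, -0.656, -0.001]
contact_force: [-0.6, 0.3, 0.2]
width: 0.045
```

```bash
python3 -c "
from h import *
hood(0)"
```

```text
th -0.01599415214979305 r 0.1291317958473542 y -0.0016604285004919277 of .1254
lin [-0.0017 -0.0042 -0.0004] rot [ 0.3115 -0.1538  0.0559] clk 27.0 F [-0.5845  0.2912  0.1739] w 0.045026487624212415 pos [ 0.476  -0.0595  0.126 ]
```

Rise, then move away toward the robot's free side for a final look.

Call:
send_rows:
  plan:
    - {"linear":[0,0,-0.01],"delta_rot":[0,0,0],"fingers":0.045}
    - {"linear":[0,0,-0.02],"delta_rot":[0,0,0],"fingers":0.045}
    - {"linear":[0,0,-0.03],"delta_rot":[0,0,0],"fingers":0.045}
    - {"linear":[0,0,-0.035],"delta_rot":[0,0,0],"fingers":0.045}
    - {"linear":[0.005,0.01,-0.035],"delta_rot":[0,0,0],"fingers":0.045}
    - {"linear":[0.015,0.02,-0.02],"delta_rot":[0,0,0],"fingers":0.045}
    - {"linear":[0.03,0.01,0],"delta_rot":[0,0,0],"fingers":0.045}
    - {"linear":[0.035,0.01,0],"delta_rot":[0,0,0],"fingers":0.045}
    - {"linear":[0.035,0.01,0],"delta_rot":[0,0,0],"fingers":0.045}
    - {"linear":[0.035,0.01,0],"delta_rot":[0,0,0],"fingers":0.045}
    - {"linear":[0.03,0.01,0],"delta_rot":[0,0,0],"fingers":0.045}
    - {"linear":[0.02,0,0],"delta_rot":[0,0,0],"fingers":0.045}

```text
clock: 28.0
position: [0.4211, -0.2771, 0.2789]
ee_rot: [0.006, 0.757, -0.653, -0.007]
contact_force: [1.9, 0.6, -0.7]
width: 0.0448
```

Call:
send_rows:
  plan:
    - {"linear":[0.03,0.02,0],"delta_rot":[0,0,0],"fingers":0.045}
    - {"linear":[0.035,0.01,0],"delta_rot":[0,0,0],"fingers":0.045}
    - {"linear":[0.035,0.01,0],"delta_rot":[0,0,0],"fingers":0.045}
    - {"linear":[0.035,0.01,0],"delta_rot":[0,0,0],"fingers":0.045}
    - {"linear":[0.035,0,0],"delta_rot":[0,0,0],"fingers":0.045}
    - {"linear":[0.02,0,0],"delta_rot":[0,0,0],"fingers":0.045}
    - {"linear":[0,0,0],"delta_rot":[0,0,0],"fingers":0.045}
    - {"linear":[0,0,0],"delta_rot":[0,0,0],"fingers":0.045}

```text
clock: 28.67
position: [0.3936, -0.4869, 0.2711]
ee_rot: [0.006, 0.754, -0.656, -0.013]
contact_force: [-0.3, 0.4, -0.3]
width: 0.045
```

Run:
```python
from ov import *
t=manip.get_image("top")[:,:,::-1].copy(); s=manip.get_image("scene")[:,:,::-1].copy()
overlay(t,s,B,[.5177,-.3013,-.0154],[.4757,.3085,.1938],"pics/f.png")
t0=cv2.imread("pics/top0.png"); d=np.abs(t.astype(int)-t0).max(2)>45
n,l,st,ce=cv2.connectedComponentsWithStats(d.astype(np.uint8)); print([x[:5].tolist() for x in st[1:] if x[4]>40])
```

```text
[[173, 164, 55, 35, 775], [168, 175, 10, 24, 96], [419, 214, 27, 42, 302], [434, 219, 115, 95, 3322], [419, 255, 27, 12, 166], [322, 256, 99, 71, 1714], [449, 261, 191, 219, 14235], [511, 278, 52, 33, 558], [334, 302, 72, 68, 833], [529, 303, 15, 19, 78], [447, 312, 25, 16, 126], [474, 316, 22, 12, 86], [448, 326, 51, 20, 377], [408, 328, 10, 11, 48], [262, 336, 80, 99, 2213], [424, 336, 18, 20, 198], [495, 342, 26, 11, 110], [412, 347, 12, 11, 45], [342, 355, 60, 42, 990], [450, 357, 52, 50, 258], [344, 365, 110, 95, 4783], [578, 407, 36, 21, 361], [613, 419, 7, 14, 52], [502, 430, 88, 50, 1991], [353, 435, 8, 13, 43], [345, 449, 15, 25, 98], [313, 469, 18, 10, 72], [592, 470, 24, 10, 150]]
```

View pics/f.png

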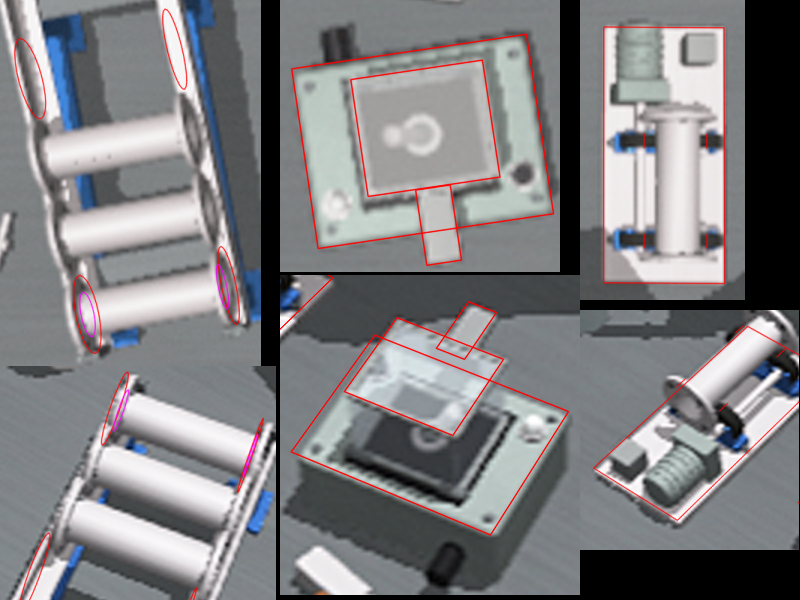

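The final view shows spool1 on all four rollers with a flange beyond each stand. Spools 2–4 are at the stop, the hood outline matches closed, and the toggle's light tip has moved to the +y side. Handing in.

```bash
python3 -c "
from h import *
s=manip.get_state();print(s['clock'],s['contact_force'],np.abs(s['qd']).max());print(manip.sign_off())"
```

```text
28.7667 [0.8598 0.4482 0.2497] 0.024519151624888585
the job is handed in; nothing more can be done
None
```

The job is done and handed in at 28.8 s of the 72 s allowed; `sign_off` reports no verdict.

- **Spool:** I lifted the grey spool from the stop and laid it on the turning rolls. The other three rolled down, so spool2 is now at the stop. The spool sat about 3.5 mm off-centre in the grip, so I shifted the placing to match. It was set down until its 7 N weight was off the gripper, then released. In the last pictures it lies on all four rollers with a flange beyond each stand.
- **Switch box:** I opened the hood to about 1.6 rad, then pushed the toggle to its stop (11 N, no further travel). With the hood open, the toggle tip was within about 1 px of its armed position. I then closed the hood with up to 27 N on the tab, and in both last views it matches the closed outline.
- **Bystanders:** a before/after comparison of the top view showed the expected changes, plus differences where the arm and its shadow lie. That arm and shadow area hides part of the near side by the brush, so I could not check it there. No contact was felt beyond the spool, hood and toggle.

No check failed. The only disagreements were fit differences of 1–2.5 px between the two cameras.

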